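# Add a slotted mass to the load stand and lock it

## Robot

A 6-joint arm with a two-finger parallel gripper is mounted at the origin on a cart in front of the work surface, level with it; the furniture and walls round the work are solid. World frame = base frame: x ahead of the robot, y to its left, z up, the work surface at z = 0. Lengths are in m, angles in rad, forces in N, time in s.
With the tool pointing down it reaches from about 0.3 to 0.75 m from the base axis. Payload 8.5 kg.
Tool frame: the origin (TCP) lies where the fingers leave the gripper's body, on its centre line; the fingertips stand 73 mm ahead of it and the grasp point (between the pads) lies 54 mm ahead of it; z points along the fingers, y is the direction in which the jaws open and shut (so a half turn about z gives the same grasp; the last joint's range is limited). The gripper opens to 85 mm and grips with 20 to 120 N. Pads are 22 mm wide; open, the fingers measure 114 mm over their backs; the gripper's body (76 mm by 85 mm) begins 54 mm behind the grasp point. The pads swing forward as they close: fully open they stand 13 mm farther back than shut.
Start: joints at [1.09, 0.381, 1.297, -0, 1.464, -0.215], TCP at [0.144, 0.531, 0.304] pointing down, gripper open.
Joint ranges: [-3.11, 3.11], [-0.89, 2.33], [0.22, 2.48], [-1.42, 4.56], [0.17, 2.85], [-2.88, 2.88]. Speed limits (rad/s): [2.39, 2.39, 3.14, 3.14, 3.14, 3.14].

## Interface

Orientations are given as a 3x3 rotation matrix whose columns are the frame's x, y, z axes.
In Python, from cell import bot, viewer gives the robot as it stands. The module is installed in compiled form; this text tells all that it offers.
- The arm moves only by the tool jog_arm, never from a script. Its argument "targets" is a list of rows, each a list of 3 entries, a list of its own where there are three numbers: the shift along the tool's x, y, z each as a share of 0.02 m, from -1 to 1, then the turn, a rotation vector about the tool's x, y, z each as a share of 90 degrees, from -1 to 1, then the opening, from -1 (shut) to 1 (fully open). In form: [[[dx, dy, dz], [ax, ay, az], fingers], ...]. A call has 1 to 10 rows; each row shifts and turns the commanded pose from where the row before left it, along the tool's axes as they then stand; what a row does not reach is not made up. A row lasts 1/12 s, in which the tool goes at most 41.7 mm and 7.16 degrees, less where a joint would pass 70% of its speed; a pose out of reach is approached as far as the arm can. A call with a number of a shift or a turn outside -1 to 1 is refused whole. A call with a gripper value outside its range is refused whole. The fingers move at their own pace and stop on an object; "squeeze" is the grip in N (left out, the last holds). Time passes only in rows, so rows that do not move let the fingers close. It gives the time, the measured TCP pose, the force and the opening at its end, in the units of the state.
- bot.read_state(): the state, without advancing time (a new reading comes with each control period).
- viewer.snapshot(name): name is "side" or "top" or "wrist"; returns (picture, depth): 420x560x3 uint8, blue, green, red; 420x560 float32, m along the optical axis (not along the pixel's ray), 0 where there is no reading.
- viewer.get_calibration(name): a dict with "K" (3x3 intrinsics, pixels), "R" (3x3) and "t" (3): a world point X has camera coordinates R X + t; the wrist camera has in their place "T_tool_cam" (4x4, takes a point from camera to tool coordinates, whose origin is the TCP and whose axes are the flange's). Camera axes: x right, y down, z forward; pixel columns grow to the right and rows downward; lengths in m; the calibration is good to about 2 mm. A picture is of the moment at which its call begins: read the wrist's pose just before it. get_calibration takes no time and is no camera call.
- bot.hand_in(): hands the job in, once; it reports no verdict.
The state is a dict: "t": time; "joint_positions": joint angles; "joint_vel": joint speeds; "joint_efforts": joint torques, N m; "position": TCP position; "tool_rot": TCP orientation; "ft_force": force on the tool from outside, world axes, zero at the start; "torque": the same for the moment, N m; "opening": finger opening in m.
Only numpy, scipy, OpenCV 4.12 (cv2) and the standard library are available. Lean on these libraries where they do the work, as an engineer would, in place of code of your own. Each camera call takes 0.05 s, during which the arm holds its last target.

## Task

Put the larger of the two spare slotted masses onto the stem of the load stand, on top of the mass that is already there. The stem is flattened, so slide the slot over it in line with its flats until the stem is in the centre hole, then turn the mass about a quarter turn so that its slot faces the opposite side (left or right) from the slot of the mass below and cannot slip off. Seat it flat and let go; the stem is a measuring element on a soft mount, so never press or push hard on it, and leave the small mass and the other things on the desk where they are.

Things in the scene. Friction and masses are not known exactly. Their poses are not given: they have to be found in the camera images.
- large_mass: The mass to add: plain steel, 0.30 kg (+-20 %), a round flange 64 mm across, 10 mm thick, with a grip boss on top (26 mm high in all). Origin: centre of the underside, on the axis of its 14 mm centre hole; z up; the slot opens to its +x side. It starts flat in one of the tray's two recesses (floor 11 mm above the desk).
- large_mass_boss (a point): Centre of the large mass's grip boss, 18 mm above its underside. The boss is 16 mm high (10 to 26 mm above the underside) with two flats, 38 mm apart and 32 mm long, that face the mass's +y and -y: grip it there, fingers closing along y.
- large_mass_slot (a point): Middle of the slot's mouth, on the large mass's +x side, 30 mm from its axis, 5 mm above the underside. The slot is 9 mm wide, through flange and boss, from the rim to the centre hole; in the outer 13 mm of the flange it flares to 27 mm at the rim, so it finds the stem from up to 9 mm off line.
- small_mass: The other spare mass: same form but smaller (flange 50 mm across, 8 mm thick, boss flats 29 mm apart), in the tray's other recess; which recess is which varies. Not to be used. Origin: centre of the underside.
- mass_tray: Black tray for the spare masses, fixed, 92 x 168 x 16 mm, origin at the centre of its underside; recess centres 41 mm to either side of it along its y.
- load_stand: Load stand, fixed: grey base 170 (x) x 120 (y) mm, top 18 mm above the desk, white readout up to 60 mm high along its rear (+x) edge. Origin: centre of the underside. x is the direction of the stem's flats: masses go on along +x, from the front. y is its left, z up. Contact forces on its stem, pan or seated mass over 12 N do damage.
- stem_nominal (a point): Fixed point of the stand, 35 mm in front of its origin, 74 mm up: the stem's axis at the top of the seated mass if the cross-slide were centred. The slide is clamped at an unreported setting: the true axis is up to 7.5 mm off along the stand's x and up to 7.5 mm along y. Polished stem: 12 mm along x, 7 mm across its flats (y).
- knob_nominal (a point): 44 mm above stem_nominal: the nominal middle of the round knob, 20 mm across, 112 to 125 mm above the desk, that tops the stem. A new mass slides on with its underside between 74 and 85 mm. Stem and pan sit on a springy bellows: 1 mm of give per 6 N sideways and per 2.5 N downwards; they spring back.
- seated_mass (a joint): Angle (rad) of the mass already on the stem (same size as the large one), top 74 mm above the desk. 0: its slot faces the stand's front (-x); positive is anticlockwise from above: +1.57 slot to the stand's right (-y), -1.57 to its left (+y). Within 0.15 of 0 the new slot may go to either side.
- tube_block: Bystander: black microtube block, 104 x 128 x 37 mm, loose, right of the stand. Origin: centre of the underside.
- petri_dish: Bystander: petri dish with lid, 58 mm across, 15 mm high, loose, behind the work. Origin: centre of the underside.
- marker_black: Bystander: marker pen, 135 mm long, loose, lying behind the tray. Origin: middle of the underside.

How it is judged:
By the outcome, as a careful person would: the job done as asked, in the order asked, and still so for the second after the job is handed in, with the robot touching nothing.
It also fails if it takes over 66 s, if anything falls off the work surface, if the arm or the gripper's body presses on something with over 40 N, if the wrist force passes 120 N, or if a joint passes its speed limit or range.

## Working session

There is one attempt and no reset: what is moved stays moved. The work goes in short steps, Python scripts to look and compute and a tool call to move; the robot and the scene stay as the last step left them, time stands still between calls to the robot, and variables do not carry over. Pictures are saved under pics/ and viewed, and the job is handed in when it is done.

Besides the shell and the picture viewer there is one more tool, called as name(argument=value, ...) on one line, values as JSON. jog_arm: Moves the arm, as the interface text tells. Its arguments: {"type":"object","properties":{"targets":{"type":"array","items":{"type":"array"}},"squeeze":{"type":"number"}},"required":["targets"]}

```bash
mkdir -p pics; cat > h.py <<'E'
import numpy as np, cv2
from cell import bot, viewer
def snap(n,f):
    s=bot.read_state(); p,d=viewer.snapshot(n); cv2.imwrite('pics/'+f+'.png',p); np.savez('pics/'+f+'.npz',p=p,d=d,pos=s['position'],rot=s['tool_rot']); return p,d,s
def cam(n,pos=None,rot=None):
    c=viewer.get_calibration(n); K=np.array(c['K'])
    if n=='wrist':
        T=np.array(c['T_tool_cam']); R=np.array(rot)@T[:3,:3]; o=np.array(rot)@T[:3,3]+np.array(pos); return K,R,o
    R=np.array(c['R']).T; return K,R,-R@np.array(c['t'])
def ray(C,uv):
    K,R,o=C; v=R@np.linalg.solve(K,[uv[0],uv[1],1]); return o,v
def onplane(C,uv,z):
    o,v=ray(C,uv); return o+v*(z-o[2])/v[2]
def proj(C,X):
    K,R,o=C; c=K@(R.T@(np.array(X)-o)); return c[:2]/c[2]
def pt(C,uv,d):
    K,R,o=C; return o+R@(np.linalg.solve(K,[uv[0],uv[1],1])*d)
def load(f,n):
    z=np.load('pics/'+f+'.npz'); return z['p'],z['d'],cam(n,z['pos'],z['rot'])
E
python3 - <<'E'
from h import *
for n in ['side','top','wrist']:
    p,d,s=snap(n,n+'0'); C=cam(n,s['position'],s['tool_rot']); print(n,C)
print(s)
E
```

```text
side (array([[389.53277649,   0.        , 278.89609942],
       [  0.        , 389.53277649, 206.42590239],
       [  0.        ,   0.        ,   1.        ]]), array([[-0.99483124, -0.07501633,  0.06843504],
       [-0.10074206,  0.64472419, -0.75774782],
       [ 0.01272173, -0.76072549, -0.64894906]]), array([0.46734895, 0.81938109, 0.81381582]))
top (array([[523.3170728 ,   0.        , 285.11749404],
       [  0.        , 523.3170728 , 219.0625441 ],
       [  0.        ,   0.        ,   1.        ]]), array([[-0.00406524, -0.99824236,  0.05912413],
       [-0.9999449 ,  0.00348572, -0.00990169],
       [ 0.00967819, -0.05916112, -0.99820153]]), array([4.67733940e-01, 1.33767552e-04, 1.44221147e+00]))
wrist (array([[330.92029315,   0.        , 276.39771749],
       [  0.        , 330.92029315, 205.11121439],
       [  0.        ,   0.        ,   1.        ]]), array([[ 2.63080484e-01,  9.15103729e-01,  3.05571307e-01],
       [ 9.64773886e-01, -2.49565445e-01, -8.32372354e-02],
       [ 8.93348056e-05,  3.16705309e-01, -9.48523979e-01]]), array([0.06735176, 0.55152741, 0.37459109]))
{'t': 0.1, 'joint_positions': array([ 1.08969084e+00,  3.81173641e-01,  1.29815272e+00,  9.97693042e-06,
        1.46361977e+00, -2.15313055e-01]), 'joint_vel': array([ 0.00128465, -0.00251837, -0.0018735 , -0.00058042,  0.00038382,
        0.00097067]), 'joint_efforts': array([ 4.16561248e-03, -4.49222803e+01, -2.31659782e+01, -1.43932284e-04,
        3.61949351e-03, -3.22143524e-05]), 'position': array([0.14440117, 0.53053728, 0.30336016]), 'tool_rot': array([[-9.64884275e-01,  2.62674575e-01, -6.35127832e-04],
       [ 2.62675173e-01,  9.64883581e-01, -1.19524496e-03],
       [ 2.98863955e-04, -1.32010538e-03, -9.99999084e-01]]), 'ft_force': array([-0.6245727 , -0.26541613, -1.25071107]), 'torque': array([ 0.01799625,  0.00039146, -0.03580358]), 'opening': 0.08554126362213642}
```

View pics/side0.png

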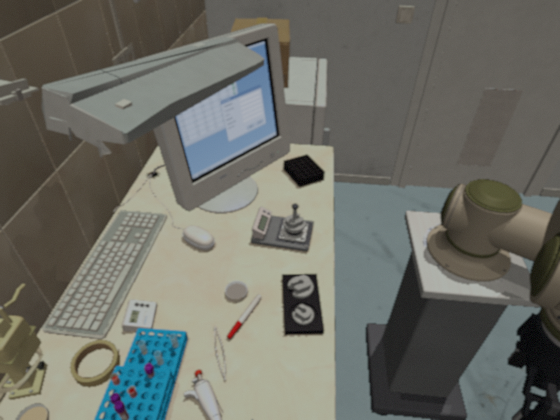

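View pics/top0.png

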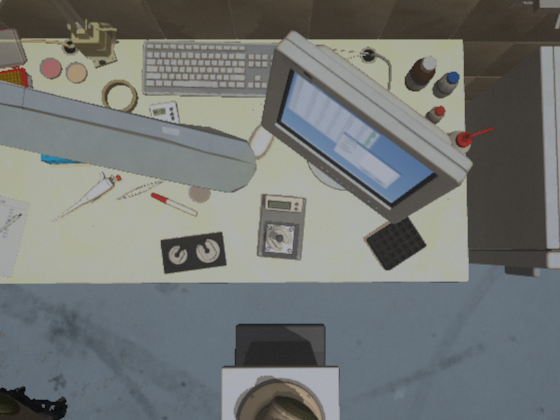

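View pics/wrist0.png

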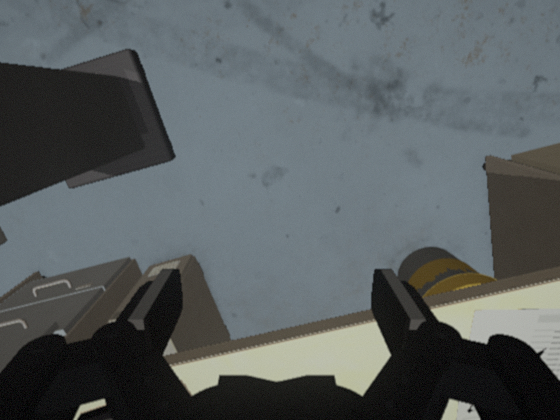

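```bash
python3 - <<'E'
from h import *
p,d,C=load('top0','top')
c=p[185:285,150:310]; cv2.imwrite('pics/topz.png',cv2.resize(c,None,fx=5,fy=5,interpolation=cv2.INTER_CUBIC))
for uv in [(162,239),(224,233),(228,268),(164,273)]: print('tray',onplane(C,uv,.016),d[uv[1],uv[0]])
for uv in [(263,195),(305,196),(259,257),(300,259)]: print('stand',onplane(C,uv,.018))
for uv in [(240,170),(200,160),(100,120),(250,180),(400,210),(460,170),(290,40)]: print('lamp/monitor',uv,pt(C,uv,d[uv[1],uv[0]]))
p,d,C=load('side0','side')
c=p[195:345,220:340]; cv2.imwrite('pics/sidez.png',cv2.resize(c,None,fx=4,fy=4,interpolation=cv2.INTER_CUBIC))
E
```

```text
tray [0.49909516 0.32084222 0.016     ] 1.435208
tray [0.51477449 0.15256208 0.016     ] 1.4338555
tray [0.41978368 0.14145521 0.016     ] 1.4408857
tray [0.40705712 0.31453525 0.016     ] 1.4324499
stand [0.61817346 0.04618227 0.018     ]
stand [ 0.61507713 -0.06862272  0.018     ]
stand [0.4492176  0.05729664 0.018     ]
stand [ 0.44333505 -0.05395804  0.018     ]
lamp/monitor (240, 170) [0.60328237 0.06742074 0.56240328]
lamp/monitor (200, 160) [0.61786175 0.13276067 0.57765519]
lamp/monitor (100, 120) [0.67565217 0.28606991 0.61693893]
lamp/monitor (250, 180) [0.58833819 0.05141608 0.54658593]
lamp/monitor (400, 210) [ 0.56100645 -0.28329172  0.21323162]
lamp/monitor (460, 170) [ 0.61303513 -0.33048493  0.49235756]
lamp/monitor (290, 40) [ 0.85561911 -0.01963916  0.49550593]
```

View pics/topz.png

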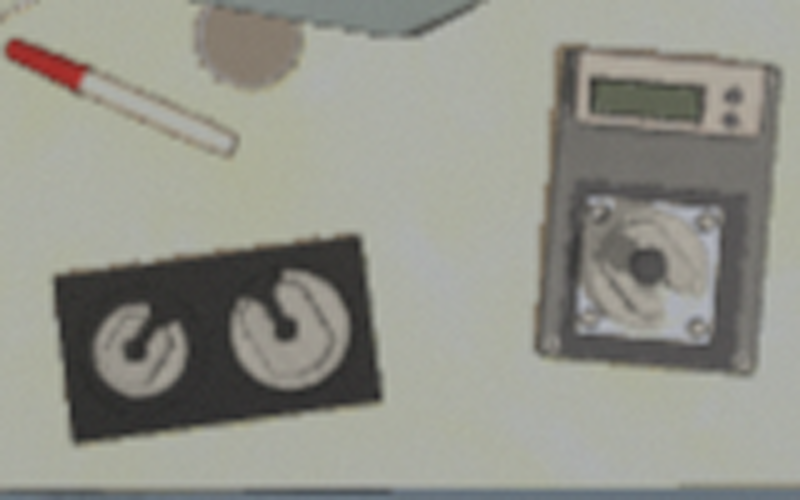

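View pics/sidez.png

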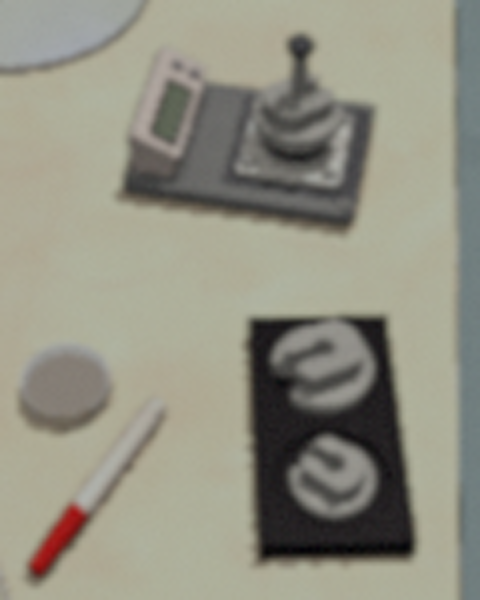

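```bash
cat > plan.py <<'E'
from h import *
from scipy.spatial.transform import Rotation as Rn
import sys
def plan(pos,yaw_deg,fing,n=None,start=None):
    s=bot.read_state(); p0,R0=np.array(s['position']),np.array(s['tool_rot'])
    if start is not None: p0,R0=start
    y=np.radians(yaw_deg); c,sn=np.cos(y),np.sin(y)
    Rt=np.array([[c,sn,0],[sn,-c,0],[0,0,-1.]])
    rv=Rn.from_matrix(R0.T@Rt).as_rotvec()
    d=np.linalg.norm(np.array(pos)-p0); a=np.degrees(np.linalg.norm(rv))
    m=max(1,int(np.ceil(max(d/.0195,a/7.0))))
    n=max(n or 1,m); print('dist',d,'ang',a,'rv',rv,'n',n)
    R=R0; p=p0; rows=[]
    for i in range(n):
        rem=Rn.from_matrix(R.T@Rt).as_rotvec()/(n-i)
        dp=R.T@(np.array(pos)-p)/(n-i)
        u=np.round(dp/.02,2); w=np.round(rem/(np.pi/2),3)
        rows.append([u.tolist(),w.tolist(),fing]); p=p+R@(u*.02); R=R@Rn.from_rotvec(w*np.pi/2).as_matrix()
    for i in range(0,n,10): print(str(rows[i:i+10]).replace(' ',''))
    return p,R
def st():
    s=bot.read_state(); R=np.array(s['tool_rot'])
    print('t',s['t'],'pos',np.round(s['position'],4),'yaw',np.degrees(np.arctan2(R[1,0],R[0,0])).round(2),'tilt',R[:2,2].round(4),'F',np.round(s['ft_force'],1),'op',s['opening'],'q',np.round(s['joint_positions'],2))
if __name__=='__main__':
    a=[float(x) for x in sys.argv[1:]]; st(); plan(a[:3],a[3],a[4],int(a[5]) if len(a)>5 else None)
E
python3 plan.py 0.43 0.08 0.27 0 1
```

```text
t 0.15 pos [0.1444 0.5305 0.3034] yaw 164.77 tilt [-0.0005 -0.0011] F [ 0.2 -0.3  0.5] op 0.0854485349869493 q [ 1.09  0.38  1.3  -0.    1.46 -0.22]
dist 0.5344854884883291 ang 164.7695232071284 rv [-5.82225034e-04  1.62263946e-03  2.87577017e+00] n 28
[[[-0.7,-0.64,0.06],[-0.0,0.0,0.065],1.0],[[-0.77,-0.57,0.06],[-0.0,0.0,0.065],1.0],[[-0.82,-0.49,0.06],[-0.0,0.0,0.065],1.0],[[-0.86,-0.4,0.06],[-0.0,0.0,0.065],1.0],[[-0.9,-0.31,0.06],[-0.0,0.0,0.065],1.0],[[-0.93,-0.22,0.06],[-0.0,0.0,0.065],1.0],[[-0.94,-0.12,0.06],[-0.0,0.0,0.065],1.0],[[-0.95,-0.02,0.06],[0.0,0.0,0.066],1.0],[[-0.95,0.07,0.06],[0.0,0.0,0.065],1.0],[[-0.94,0.17,0.06],[0.0,0.0,0.066],1.0]]
[[[-0.91,0.27,0.06],[0.0,0.0,0.065],1.0],[[-0.88,0.36,0.06],[0.0,0.0,0.066],1.0],[[-0.84,0.45,0.06],[0.0,0.0,0.065],1.0],[[-0.79,0.53,0.06],[0.0,0.0,0.066],1.0],[[-0.73,0.61,0.06],[0.0,0.0,0.065],1.0],[[-0.67,0.68,0.06],[0.0,0.0,0.066],1.0],[[-0.59,0.75,0.06],[0.0,0.0,0.065],1.0],[[-0.51,0.8,0.06],[0.0,0.0,0.066],1.0],[[-0.43,0.85,0.06],[0.0,0.0,0.065],1.0],[[-0.34,0.89,0.06],[0.0,0.0,0.066],1.0]]
[[[-0.24,0.92,0.06],[0.0,0.0,0.065],1.0],[[-0.15,0.94,0.06],[0.0,0.0,0.066],1.0],[[-0.05,0.95,0.06],[0.0,0.0,0.065],1.0],[[0.05,0.95,0.06],[0.0,0.0,0.066],1.0],[[0.15,0.94,0.06],[0.0,0.0,0.065],1.0],[[0.24,0.93,0.06],[0.0,0.0,0.066],1.0],[[0.34,0.89,0.06],[0.0,0.0,0.065],1.0],[[0.43,0.86,0.07],[0.001,0.0,0.066],1.0]]
```

jog_arm(targets=[[[-0.7, -0.64, 0.06], [0, 0, 0.065], 1], [[-0.77, -0.57, 0.06], [0, 0, 0.065], 1], [[-0.82, -0.49, 0.06], [0, 0, 0.065], 1], [[-0.86, -0.4, 0.06], [0, 0, 0.065], 1], [[-0.9, -0.31, 0.06], [0, 0, 0.065], 1], [[-0.93, -0.22, 0.06], [0, 0, 0.065], 1], [[-0.94, -0.12, 0.06], [0, 0, 0.065], 1], [[-0.95, -0.02, 0.06], [0, 0, 0.065], 1], [[-0.95, 0.07, 0.06], [0, 0, 0.065], 1], [[-0.94, 0.17, 0.06], [0, 0, 0.065], 1]])

```text
t: 0.98
position: [0.2466, 0.3689, 0.2917]
tool_rot: [[-0.275, 0.961, -0.0], [0.961, 0.275, -0.0], [-0.0, -0.0, -1.0]]
ft_force: [0.1, 0.4, -0.6]
opening: 0.0856
```

jog_arm(targets=[[[-0.91, 0.27, 0.06], [0, 0, 0.065], 1], [[-0.88, 0.36, 0.06], [0, 0, 0.065], 1], [[-0.84, 0.45, 0.06], [0, 0, 0.065], 1], [[-0.79, 0.53, 0.06], [0, 0, 0.065], 1], [[-0.73, 0.61, 0.06], [0, 0, 0.065], 1], [[-0.67, 0.68, 0.06], [0, 0, 0.065], 1], [[-0.59, 0.75, 0.06], [0, 0, 0.065], 1], [[-0.51, 0.8, 0.06], [0, 0, 0.065], 1], [[-0.43, 0.85, 0.06], [0, 0, 0.065], 1], [[-0.34, 0.89, 0.06], [0, 0, 0.065], 1]])

```text
t: 1.82
position: [0.3495, 0.2087, 0.2798]
tool_rot: [[0.676, 0.737, -0.0], [0.737, -0.676, -0.0], [-0.0, -0.0, -1.0]]
ft_force: [0.6, 0.4, -1.6]
opening: 0.0852
```

jog_arm(targets=[[[-0.24, 0.92, 0.06], [0, 0, 0.065], 1], [[-0.15, 0.94, 0.06], [0, 0, 0.065], 1], [[-0.05, 0.95, 0.06], [0, 0, 0.065], 1], [[0.05, 0.95, 0.06], [0, 0, 0.065], 1], [[0.15, 0.94, 0.06], [0, 0, 0.065], 1], [[0.24, 0.93, 0.06], [0, 0, 0.065], 1], [[0.34, 0.89, 0.06], [0, 0, 0.065], 1], [[0.43, 0.86, 0.07], [0, 0, 0.075], 1], [[0, 0, 0], [0, 0, 0], 1]])

```text
t: 2.57
position: [0.4343, 0.0798, 0.2697]
tool_rot: [[1.0, -0.007, 0.0], [-0.007, -1.0, -0.001], [0.0, 0.001, -1.0]]
ft_force: [-0.2, -0.3, -0.2]
opening: 0.0854
```

```bash
python3 - <<'E'
from plan import *
snap('wrist','w1'); st()
E
```

```text
t 2.6167 pos [0.4333 0.0809 0.2698] yaw -0.04 tilt [-0.0007  0.    ] F [ 0.6  0.7 -0.4] op 0.08541099306943607 q [-0.09  0.22  1.64 -0.    1.28  1.49]
```

View pics/w1.png

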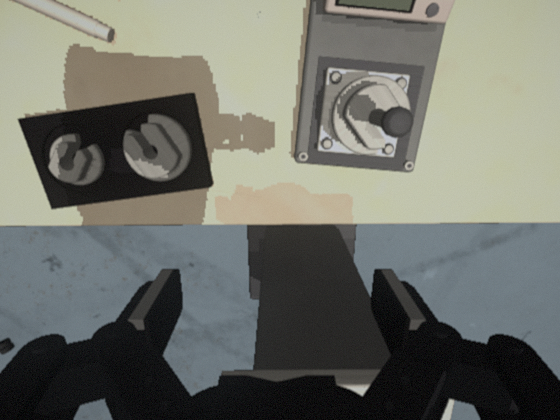

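```bash
python3 - <<'E'
from h import *
p,d,C=load('w1','wrist')
c=p[50:180,270:450]; cv2.imwrite('pics/w1s.png',cv2.resize(c,None,fx=4.4,fy=4.4,interpolation=cv2.INTER_CUBIC))
c=p[85:215,10:220]; cv2.imwrite('pics/w1m.png',cv2.resize(c,None,fx=3.8,fy=3.8,interpolation=cv2.INTER_CUBIC))
E
```

```text
(no output)
```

View pics/w1s.png

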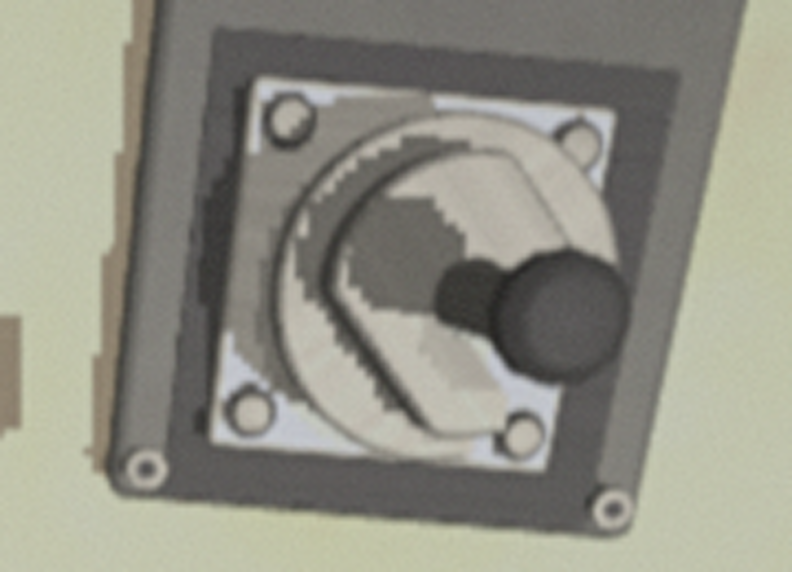

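View pics/w1m.png

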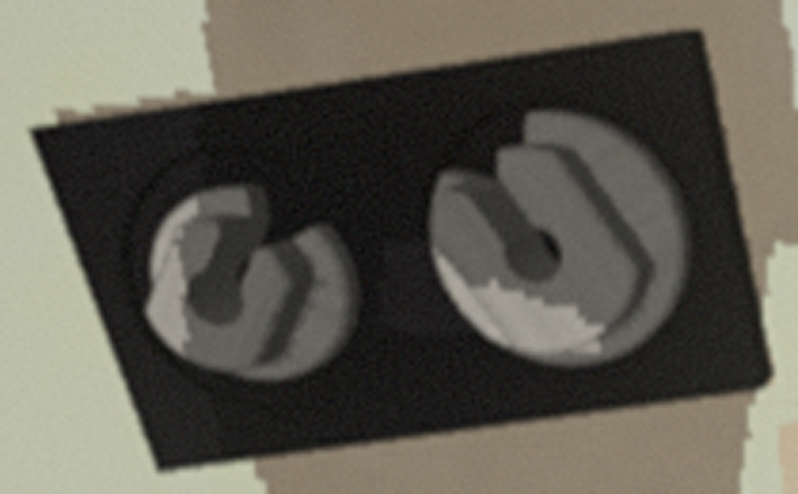

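```bash
python3 - <<'E'
from plan import *
p,d,C=load('w1','wrist')
f=lambda x,y:(10+x/3.8,85+y/3.8)
print('hole',onplane(C,f(530,250),.037))
a,b=onplane(C,f(560,155),.037),onplane(C,f(640,268),.037); print(a,b,np.degrees(np.arctan2(*(a-b)[1::-1])))
a,b=onplane(C,f(497,160),.037),onplane(C,f(545,235),.037); print(np.degrees(np.arctan2(*(a-b)[1::-1])))
g=lambda x,y:(270+x/4.4,50+y/4.4)
print('knob',onplane(C,g(562,315),.1185))
q=[onplane(C,g(*u),.018) for u in [(146,468),(612,510)]]; print('screws',q, np.degrees(np.arctan2(*(q[0]-q[1])[1::-1])))
a,b=onplane(C,g(330,290),.074),onplane(C,g(420,425),.074); print('seated flat',np.degrees(np.arctan2(*(a-b)[1::-1])))
E
```

```text
hole [0.46928121 0.19591307 0.037     ]
[0.49162071 0.1859502  0.037     ] [0.46473319 0.16976719 0.037     ] 31.04280685659629
27.305113792442683
knob [ 5.00110806e-01 -1.93114242e-04  1.18500000e-01]
screws [array([0.45977141, 0.05318239, 0.018     ]), array([ 0.44955627, -0.0517655 ,  0.018     ])] 84.44060564332642
seated flat 36.64265933358989
```

jog_arm(targets=[[[0.27, 0.8, 0.2], [0, 0, 0.012], 1], [[0.27, 0.8, 0.2], [0, 0, 0.012], 1], [[0.27, 0.8, 0.2], [0, 0, 0.012], 1], [[0.27, 0.8, 0.2], [0, 0, 0.012], 1], [[0.27, 0.8, 0.2], [0, 0, 0.012], 1], [[0, 0, 0], [0, 0, 0], 1], [[0, 0, 0], [0, 0, 0], 1]])

```text
t: 3.2
position: [0.4566, 0.0013, 0.25]
tool_rot: [[0.996, -0.092, -0.001], [-0.092, -0.996, 0.001], [-0.001, -0.0, -1.0]]
ft_force: [-0.8, 0.0, -0.5]
opening: 0.0855
```

```bash
python3 - <<'E'
from plan import *
p,d,s=snap('wrist','w2'); st()
c=p[0:300,130:430]; cv2.imwrite('pics/w2z.png',cv2.resize(c,None,fx=2,fy=2,interpolation=cv2.INTER_CUBIC))
E
```

```text
t 3.25 pos [0.4565 0.0018 0.2502] yaw -5.23 tilt [-0.0004  0.0004] F [-0.2 -0.2 -0.8] op 0.08542448084587824 q [-0.26  0.27  1.63  0.    1.24  1.41]
```

View pics/w2z.png

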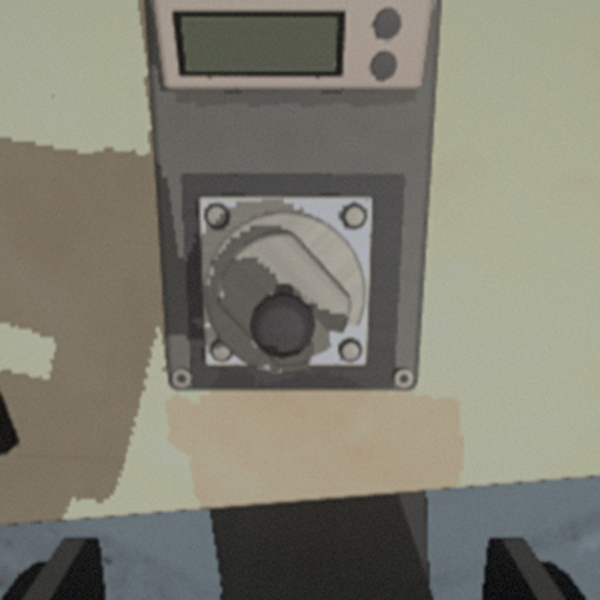

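```bash
python3 - <<'E'
from plan import *
p,d,C=load('w2','wrist')
g=cv2.cvtColor(p,cv2.COLOR_BGR2GRAY)
print('depth knob',d[162,271],pt(C,(271.5,162),d[162,271]))
m=((d>0)&(d<0.225)).astype(np.uint8); m[250:]=0
n,l,s,c=cv2.connectedComponentsWithStats(m)
for i in range(1,n): 
    if s[i,4]>100: print(s[i],c[i],onplane(C,c[i],.1185), onplane(C,c[i],.125))
q=[onplane(C,u,.018) for u in [(130+181/2,378/2),(130+403/2,378.5/2)]]; print(q,np.degrees(np.arctan2(*(q[0]-q[1])[1::-1])))
e=[onplane(C,(130+x/2,y/2),.018) for x,y in [(168,380),(415,380)]];print('front edge',e)
# stand centre line from front corners
E
```

```text
depth knob 0.19741921 [5.01508407e-01 1.02944284e-04 1.25754551e-01]
[255 146  33  34 827] [270.74365175 162.64691657] [0.49974192 0.00086094 0.1185    ] [0.5010138 0.0006185 0.125    ]
[array([0.45924612, 0.05465434, 0.018     ]), array([ 0.44932927, -0.05039979,  0.018     ])] 84.60739530211652
front edge [array([0.45883469, 0.06096086, 0.018     ]), array([ 0.44806551, -0.05605152,  0.018     ])]
```

jog_arm(targets=[[[-0.16, -0.88, 0], [0, 0, 0], 1], [[-0.16, -0.88, 0], [0, 0, 0], 1], [[-0.16, -0.88, 0], [0, 0, 0], 1], [[-0.16, -0.88, 0], [0, 0, 0], 1], [[-0.16, -0.88, 0], [0, 0, 0], 1], [[-0.16, -0.88, 0], [0, 0, 0], 1], [[-0.16, -0.88, 0], [0, 0, 0], 1], [[-0.16, -0.88, 0], [0, 0, 0], 1], [[-0.16, -0.88, 0], [0, 0, 0], 1], [[-0.16, -0.88, 0], [0, 0, 0], 1]])

```text
t: 4.08
position: [0.4403, 0.1812, 0.2505]
tool_rot: [[0.996, -0.09, 0.0], [-0.09, -0.996, 0.0], [0.0, -0.0, -1.0]]
ft_force: [0.1, -0.3, 0.0]
opening: 0.085
```

jog_arm(targets=[[[0, 0, 0.5], [0, 0, -0.076], 1], [[0, 0, 0.5], [0, 0, -0.076], 1], [[0, 0, 0.5], [0, 0, -0.076], 1], [[0, 0, 0.5], [0, 0, -0.076], 1], [[0, 0, 0.5], [0, 0, -0.076], 1], [[0, 0, 0], [0, 0, 0], 1], [[0, 0, 0], [0, 0, 0], 1]])

```text
t: 4.67
position: [0.4408, 0.18, 0.2003]
tool_rot: [[0.877, 0.481, -0.001], [0.481, -0.877, 0.0], [-0.0, -0.0, -1.0]]
ft_force: [0.5, 0.3, 0.2]
opening: 0.0855
```

```bash
python3 - <<'E'
from plan import *
p,d,s=snap('wrist','w3'); st()
c=p[50:275,140:440]; cv2.imwrite('pics/w3z.png',cv2.resize(c,None,fx=2.6,fy=2.6,interpolation=cv2.INTER_CUBIC))
E
```

```text
t 4.7167 pos [0.4411 0.1798 0.2007] yaw 28.74 tilt [0.0005 0.0002] F [-0.2  0.3 -0.9] op 0.08541406003244358 q [0.14 0.36 1.66 0.   1.12 1.21]
```

View pics/w3z.png

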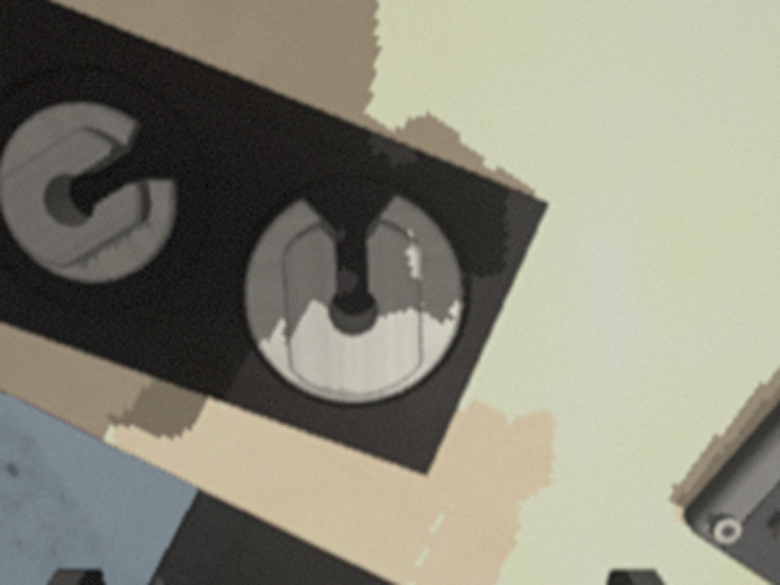

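```bash
python3 - <<'E'
from plan import *
p,d,C=load('w3','wrist')
f=lambda x,y:(140+x/2.6,50+y/2.6)
print('hole',onplane(C,f(352.5,312),.037))
for z,(a,b) in [(.037,((286,300),(421,300))),(.021,((245,295),(465,295)))]:
    a,b=onplane(C,f(*a),z),onplane(C,f(*b),z); print((a+b)/2,np.linalg.norm(a-b),np.degrees(np.arctan2(*(a-b)[1::-1]))-90)
m=(d>0); 
# bright/steel mask by depth between tray and boss
K,R,o=C
u,v=np.meshgrid(np.arange(560),np.arange(420)); X=o+ (np.linalg.solve(K,np.stack([u.ravel(),v.ravel(),np.ones(u.size)])).T*d.ravel()[:,None])@R.T
Z=X[:,2].reshape(d.shape)
for nm,lo,hi in [('boss',.031,.043),('flange',.0185,.026)]:
    k=((Z>lo)&(Z<hi)).astype(np.uint8); k[:,:210]=0; k[230:]=0; k[:,330:]=0
    n,l,s,c=cv2.connectedComponentsWithStats(k)
    for i in range(1,n):
        if s[i,4]>200:
            print(nm,s[i],np.median(Z[l==i])); cn,_=cv2.findContours((l==i).astype(np.uint8),0,2); print(cv2.minAreaRect(max(cn,key=len)))
            (x,y),r=cv2.minEnclosingCircle(max(cn,key=len)); print('circ',x,y,r,onplane(C,(x,y),.037 if nm=='boss' else .021))
# fingers
print('finger depth rows'); 
for uv in [(150,300),(170,285),(400,285),(395,300)]: print(uv,d[uv[1],uv[0]])
E
```

```text
hole [0.46820802 0.19468396 0.037     ]
[0.47130078 0.19606482 0.037     ] 0.037297514989247736 28.76498108395836
[0.46991657 0.19485502 0.021     ] 0.06480686253281429 28.76450300254797
boss [ 248  135   55   68 2620] 0.03817140368989909
((275.8319091796875, 168.97789001464844), (66.45247650146484, 53.28171920776367), 86.18592071533203)
circ 275.59063720703125 167.81260681152344 34.60523223876953 [0.46961932 0.19544547 0.037     ]
flange [ 234  126   84   79 1827] 0.022147322223636356
((275.5782775878906, 165.31727600097656), (77.69225311279297, 83.16236114501953), 88.40885925292969)
circ 275.53668212890625 163.33486938476562 41.76239776611328 [0.46963626 0.1955696  0.021     ]
finger depth rows
(150, 300) 0.119620405
(170, 285) 0.13249357
(400, 285) 0.1299385
(395, 300) 0.12063324
```

jog_arm(targets=[[[0.4, 0, 0.5], [0, 0, 0], 0.2], [[0.4, 0, 0.5], [0, 0, 0], 0.2], [[0.4, 0, 0.5], [0, 0, 0], 0.2], [[0.4, 0, 0.5], [0, 0, 0], 0.2], [[0, 0, 0], [0, 0, 0], 0.2], [[0, 0, 0], [0, 0, 0], 0.2], [[0, 0, 0], [0, 0, 0], 0.2]])

```text
t: 5.3
position: [0.4692, 0.1947, 0.161]
tool_rot: [[0.876, 0.482, 0.001], [0.482, -0.876, 0.0], [0.001, 0.0, -1.0]]
ft_force: [0.2, -0.4, 0.1]
opening: 0.0514
```

```bash
python3 - <<'E'
from plan import *
p,d,s=snap('wrist','w4'); st()
C=cam('wrist',s['position'],s['tool_rot'])
# finger points in tool frame
K,R,o=C; T=np.array(viewer.get_calibration('wrist')['T_tool_cam'])
u,v=np.meshgrid(np.arange(560),np.arange(420)); Q=(np.linalg.solve(K,np.stack([u.ravel(),v.ravel(),np.ones(u.size)])).T*d.ravel()[:,None])@T[:3,:3].T+T[:3,3]
Q=Q.reshape(420,560,3); k=(d>0)&(Q[...,2]<.085)&(Q[...,2]>.04)
for sgn in (-1,1):
    P=Q[k&(np.sign(Q[...,1])==sgn)&(abs(Q[...,0])<.03)]
    if len(P): 
        z=np.sort(P[:,2]); print(sgn,len(P),'zmax',z[-10:],'y',np.percentile(P[:,1],[1,50,99]),'x',np.percentile(P[:,0],[1,99]))
E
```

```text
t 5.35 pos [0.4692 0.1946 0.1611] yaw 28.83 tilt [0.0012 0.0002] F [ 0.  -0.  -0.5] op 0.05133817731140569 q [0.16 0.47 1.63 0.   1.05 1.23]
-1 1368 zmax [0.06740043 0.06762787 0.06776025 0.06779774 0.0679067  0.06792735
 0.06796822 0.06843151 0.06880863 0.06934908] y [-0.037867   -0.02611234 -0.02431929] x [-0.00940293  0.01271556]
1 1381 zmax [0.06763891 0.06766677 0.06766691 0.06773414 0.06779684 0.06809263
 0.06810091 0.06816021 0.06826712 0.06873891] y [0.02648082 0.02827637 0.03992911] x [-0.00930265  0.01270278]
```

View pics/w4.png

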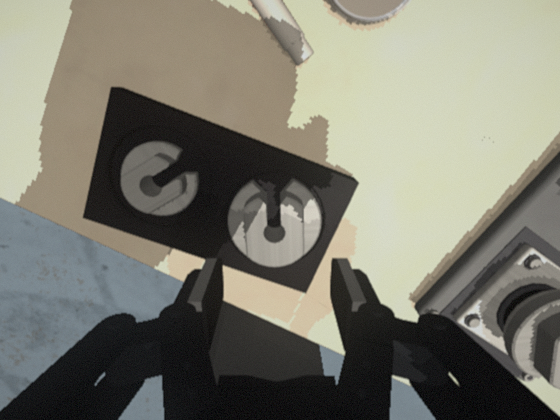

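jog_arm(targets=[[[0, 0, 0.6], [0, 0, 0], 0.2], [[0, 0, 0.6], [0, 0, 0], 0.2], [[0, 0, 0.6], [0, 0, 0], 0.2], [[0, 0, 0.6], [0, 0, 0], 0.2], [[0, 0, 0.5], [0, 0, 0], 0.2], [[0, 0, 0.25], [0, 0, 0], 0.2], [[0, 0, 0.23], [0, 0, 0], 0.2], [[0, 0, 0], [0, 0, 0], 0.2]])

```text
t: 6.02
position: [0.4693, 0.1946, 0.0924]
tool_rot: [[0.876, 0.483, -0.0], [0.483, -0.876, -0.0], [-0.0, -0.0, -1.0]]
ft_force: [-0.1, -0.2, 0.2]
opening: 0.0518
```

```bash
python3 - <<'E'
from plan import *
p,d,s=snap('wrist','w5'); st()
cv2.imwrite('pics/w5z.png',cv2.resize(p[150:420,150:400],None,fx=2.2,fy=2.2))
E
```

```text
t 6.0667 pos [0.4694 0.1946 0.0928] yaw 28.86 tilt [ 0.0002 -0.    ] F [ 0.3 -0.6  0. ] op 0.05161737059747044 q [ 0.16  0.57  1.69 -0.    0.88  1.23]
```

View pics/w5z.png

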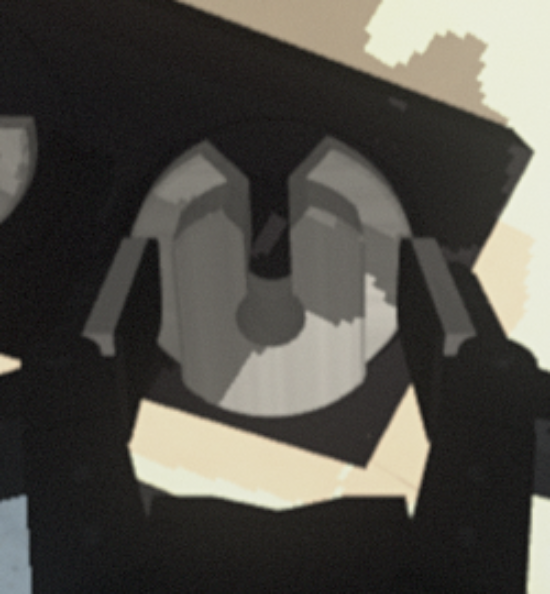

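jog_arm(targets=[[[0, 0, 0], [0, 0, 0], -1], [[0, 0, 0], [0, 0, 0], -1], [[0, 0, 0], [0, 0, 0], -1], [[0, 0, 0], [0, 0, 0], -1], [[0, 0, 0], [0, 0, 0], -1], [[0, 0, 0], [0, 0, 0], -1]], squeeze=60)

```text
t: 6.57
position: [0.4697, 0.1947, 0.0934]
tool_rot: [[0.876, 0.483, 0.002], [0.483, -0.876, 0.0], [0.001, 0.0, -1.0]]
ft_force: [-1.5, 0.3, 5.2]
opening: 0.0364
```

jog_arm(targets=[[[0, 0, -0.2], [0, 0, 0], -1], [[0, 0, -0.4], [0, 0, 0], -1], [[0, 0, -0.6], [0, 0, 0], -1], [[0, 0, -0.8], [0, 0, 0], -1], [[0, 0, -1], [0, 0, 0], -1], [[0, 0, -1], [0, 0, 0], -1], [[0, 0, 0], [0, 0, 0], -1], [[0, 0, 0], [0, 0, 0], -1]])

```text
t: 7.23
position: [0.4694, 0.1946, 0.1732]
tool_rot: [[0.876, 0.483, 0.002], [0.483, -0.876, 0.0], [0.002, 0.001, -1.0]]
ft_force: [-1.0, -1.3, -2.8]
opening: 0.0364
```

```bash
python3 - <<'E'
from plan import *
p,d,s=snap('wrist','w6'); st()
cv2.imwrite('pics/w6z.png',cv2.resize(p[150:420,150:400],None,fx=2.2,fy=2.2))
E
```

```text
t 7.2833 pos [0.469  0.1945 0.1722] yaw 28.87 tilt [-0.0004 -0.0001] F [-0.8  0.3 -3.4] op 0.036481933096694355 q [ 0.16  0.45  1.61 -0.    1.08  1.23]
```

View pics/w6z.png

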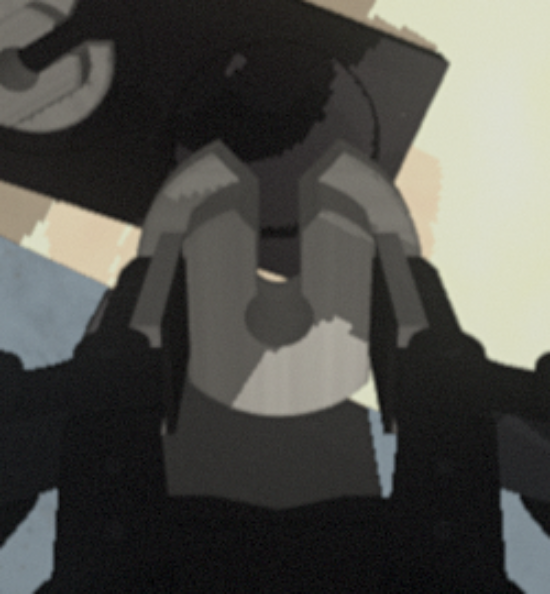

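```bash
python3 - <<'E'
from plan import *
z=np.load('pics/w6.npz'); p,d=z['p'],z['d']
T=np.array(viewer.get_calibration('wrist')['T_tool_cam']); K=np.array(viewer.get_calibration('wrist')['K'])
f=lambda x,y:(150+x/2.2,150+y/2.2)
def tool(uv,zz):
    v=T[:3,:3]@np.linalg.solve(K,[*uv,1]); o=T[:3,3]; return o+v*(zz-o[2])/v[2]
def dep(x,y):
    u=f(x,y); c=[int(round(i)) for i in u]; dd=np.median(d[c[1]-2:c[1]+3,c[0]-2:c[0]+3]); return T[:3,:3]@(np.linalg.solve(K,[*u,1])*dd)+T[:3,3]
for q in [(215,300),(335,290),(300,390),(230,380),(185,190),(365,190)]: print(q,dep(*q))
print('hole',tool(f(279,315),.056))
for q in [(259,180),(300,180),(240,195),(320,195)]: print('slot edges',tool(f(*q),.072))
print('slot top edges', [tool(f(*q),.056) for q in [(257,220),(257,280),(303,220),(303,280)]])
E
```

```text
(215, 300) [ 0.00292399 -0.01154042  0.05529607]
(335, 290) [0.00516194 0.01234921 0.05537223]
(300, 390) [-0.0186379   0.00561276  0.05528066]
(230, 380) [-0.01637984 -0.0089768   0.05557866]
(185, 190) [ 0.01966103 -0.01882305  0.0714786 ]
(365, 190) [0.01974647 0.01954762 0.07128965]
hole [-0.00099686  0.00122791  0.056     ]
slot edges [ 0.02175063 -0.00303112  0.072     ]
slot edges [0.02175093 0.00570495 0.072     ]
slot edges [ 0.01826358 -0.00713905  0.072     ]
slot edges [0.01826462 0.01002804 0.072     ]
slot top edges [array([ 0.02019922, -0.00301565,  0.056     ]), array([ 0.00704276, -0.00314159,  0.056     ]), array([0.02020015, 0.00585767, 0.056     ]), array([0.00704473, 0.00599456, 0.056     ])]
```

jog_arm(targets=[[[0, 0, 0], [0, 0, 0.065], -1], [[0, 0, 0], [0, 0, 0.065], -1], [[0, 0, 0], [0, 0, 0.065], -1], [[0, 0, 0], [0, 0, 0.065], -1], [[0, 0, 0], [0, 0, 0.065], -1], [[0, 0, 0], [0, 0, 0.056], -1]])

```text
t: 7.78
position: [0.4688, 0.1945, 0.171]
tool_rot: [[0.995, -0.1, -0.003], [-0.1, -0.995, -0.001], [-0.003, 0.001, -1.0]]
ft_force: [-0.9, 0.5, -3.8]
opening: 0.0362
```

jog_arm(targets=[[[-0.15, 0.94, 0.06], [0, 0, 0], -1], [[-0.15, 0.94, 0.06], [0, 0, 0], -1], [[-0.15, 0.94, 0.06], [0, 0, 0], -1], [[-0.15, 0.94, 0.06], [0, 0, 0], -1], [[-0.15, 0.94, 0.06], [0, 0, 0], -1], [[-0.15, 0.94, 0.06], [0, 0, 0], -1], [[-0.15, 0.94, 0.06], [0, 0, 0], -1], [[-0.15, 0.94, 0.06], [0, 0, 0], -1], [[-0.15, 0.94, 0.06], [0, 0, 0], -1], [[-0.1, 0.94, 0.03], [0, 0, 0], -1]])

```text
t: 8.62
position: [0.4217, 0.0095, 0.1599]
tool_rot: [[0.996, -0.094, -0.003], [-0.094, -0.996, 0.001], [-0.003, -0.0, -1.0]]
ft_force: [0.2, 0.3, -3.5]
opening: 0.0365
```

jog_arm(targets=[[[0, 0, 0], [0, 0, 0], -1], [[0, 0, 0], [0, 0, 0], -1]])

```text
t: 8.78
position: [0.4223, 0.0098, 0.1602]
tool_rot: [[0.995, -0.096, -0.002], [-0.096, -0.995, 0.001], [-0.002, -0.0, -1.0]]
ft_force: [-0.5, -0.3, -3.2]
opening: 0.0366
```

```bash
python3 - <<'E'
from plan import *
p,d,s=snap('wrist','w7'); st()
E
```

```text
t 8.8333 pos [0.4225 0.0103 0.1604] yaw -5.47 tilt [-0.0017  0.0006] F [-0.1 -0.4 -3.1] op 0.03661179839706208 q [-0.26  0.35  1.85  0.    0.94  1.41]
```

View pics/w7.png

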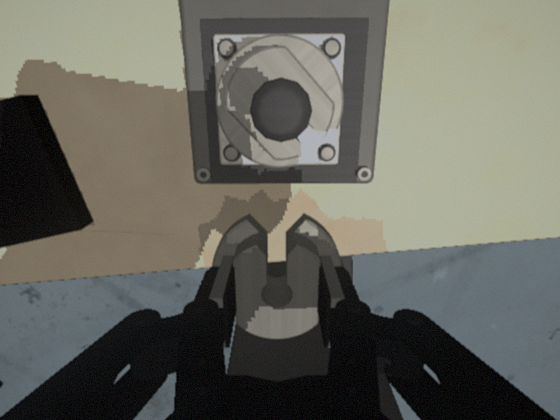

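```bash
cat > rel.py <<'E'
from plan import *
def rel(f,knob_zt):
    z=np.load('pics/'+f+'.npz'); p,d=z['p'],z['d']
    T=np.array(viewer.get_calibration('wrist')['T_tool_cam']); K=np.array(viewer.get_calibration('wrist')['K'])
    def tool(uv,zz):
        v=T[:3,:3]@np.linalg.solve(K,[*uv,1]); o=T[:3,3]; return o+v*(zz-o[2])/v[2]
    u,v=np.meshgrid(np.arange(560),np.arange(420)); Q=(np.linalg.solve(K,np.stack([u.ravel(),v.ravel(),np.ones(u.size)])).T*d.ravel()[:,None])@T[:3,:3].T+T[:3,3]
    return p,d,tool,Q.reshape(420,560,3)
if __name__=='__main__':
    f=sys.argv[1]; p,d,tool,Q=rel(f,0); pz=np.load('pics/'+f+'.npz')['pos'][2]
    zt=pz-.1185
    k=((d>0)&(Q[...,2]<pz-.105)&(Q[...,2]>pz-.14)).astype(np.uint8); k[230:]=0
    n,l,s,c=cv2.connectedComponentsWithStats(k)
    for i in range(1,n):
        if s[i,4]>200: print('knob',s[i],c[i],tool(c[i],zt)); print('bbox mid',tool((s[i,0]+(s[i,2]-1)/2,s[i,1]+(s[i,3]-1)/2),zt))
    # slot: boss-top level pixels, per row
    b=(abs(Q[...,2]-.0555)<.004)&(abs(Q[...,1])<.025)&(abs(Q[...,0])<.025)
    for r in range(225,345,8):
        xs=np.flatnonzero(b[r]); 
        if len(xs)>5: print(r,xs.min(),xs.max(),'gap',[ (xs[i],xs[i+1]) for i in np.flatnonzero(np.diff(xs)>4)],'mid y',[tool(((xs[i]+xs[i+1])/2,r),.0555)[:2].round(4) for i in np.flatnonzero(np.diff(xs)>4)])
E
python3 rel.py w7; python3 - <<'E'
from h import *
p=cv2.imread('pics/w7.png'); cv2.imwrite('pics/w7z.png',cv2.resize(p[60:350,190:370],None,fx=2,fy=2,interpolation=cv2.INTER_CUBIC))
E
```

```text
knob [ 250   78   62   65 3039] [280.64330372 109.66205989] [0.07845113 0.00159151 0.04174914]
bbox mid [0.07834443 0.00154485 0.04174914]
249 242 309 gap [(np.int64(263), np.int64(289))] mid y [array([ 0.0213, -0.    ])]
257 234 319 gap [(np.int64(266), np.int64(287))] mid y [array([0.0175, 0.0002])]
265 220 333 gap [(np.int64(266), np.int64(287))] mid y [array([0.0137, 0.0002])]
273 233 335 gap [(np.int64(266), np.int64(287)), (np.int64(320), np.int64(327)), (np.int64(327), np.int64(332))] mid y [array([0.0098, 0.0002]), array([0.0098, 0.0206]), array([0.0098, 0.0232])]
281 234 319 gap [(np.int64(266), np.int64(287))] mid y [array([0.0058, 0.0002])]
289 234 319 gap [(np.int64(261), np.int64(292))] mid y [array([0.0018, 0.0002])]
297 235 318 gap [(np.int64(263), np.int64(289))] mid y [array([-0.0023, -0.    ])]
305 235 318 gap [] mid y []
313 235 318 gap [] mid y []
321 236 317 gap [] mid y []
329 243 310 gap [] mid y []
337 263 291 gap [] mid y []
```

View pics/w7z.png

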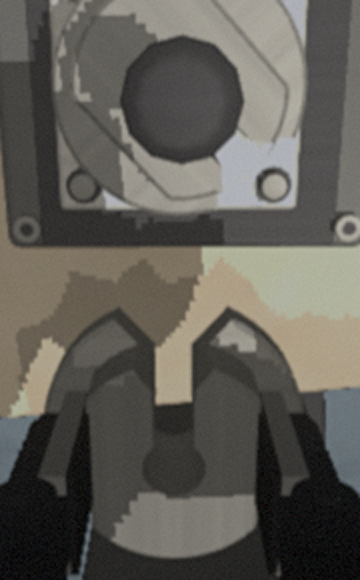

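```bash
for i in 1 2; do python3 - <<'E'
from h import *
c=viewer.get_calibration('wrist'); print(np.array(c['T_tool_cam']).round(5).tolist())
z=np.load('pics/w6.npz')
E
done; python3 rel.py w6 | grep gap; python3 -c "
from rel import *
p,d,tool,Q=rel('w7',0); print(tool((276.5,265),.0555),tool((276.5,250),.0555), Q[265,262],Q[265,290])"
```

```text
[[-0.00042, -0.94846, -0.31691, 0.08316], [1.0, 5e-05, -0.00146, 0.00036], [0.0014, -0.31691, 0.94845, -0.07121], [0.0, 0.0, 0.0, 1.0]]
[[-0.00042, -0.94846, -0.31691, 0.08316], [1.0, 5e-05, -0.00146, 0.00036], [0.0014, -0.31691, 0.94845, -0.07121], [0.0, 0.0, 0.0, 1.0]]
249 242 310 gap [(np.int64(263), np.int64(290))] mid y [array([0.0213, 0.0002])]
257 234 319 gap [(np.int64(266), np.int64(287))] mid y [array([0.0175, 0.0002])]
265 220 333 gap [(np.int64(266), np.int64(287))] mid y [array([0.0137, 0.0002])]
273 217 333 gap [(np.int64(222), np.int64(230)), (np.int64(266), np.int64(287))] mid y [array([ 0.0098, -0.0217]), array([0.0098, 0.0002])]
281 233 319 gap [(np.int64(266), np.int64(287))] mid y [array([0.0058, 0.0002])]
289 234 319 gap [(np.int64(261), np.int64(292))] mid y [array([0.0018, 0.0002])]
297 235 318 gap [(np.int64(264), np.int64(289))] mid y [array([-0.0023,  0.0002])]
305 235 318 gap [] mid y []
313 235 318 gap [] mid y []
321 236 317 gap [] mid y []
329 243 310 gap [] mid y []
337 262 291 gap [] mid y []
[0.01368954 0.00019547 0.0555    ] [0.02080787 0.00019774 0.0555    ] [ 0.01403024 -0.00600397  0.05487462] [0.01353339 0.0060088  0.05578854]
```

jog_arm(targets=[[[0.4, 0.02, 0], [0, 0, 0], -1], [[0.4, 0.02, 0], [0, 0, 0], -1], [[0.4, 0.02, 0], [0, 0, 0], -1], [[0.4, 0.01, 0], [0, 0, 0], -1], [[0.2, 0, 0], [0, 0, 0], -1], [[0, 0, 0], [0, 0, 0], -1], [[0, 0, 0], [0, 0, 0], -1]])

```text
t: 9.42
position: [0.4585, 0.0056, 0.1609]
tool_rot: [[0.996, -0.094, -0.001], [-0.094, -0.996, 0.0], [-0.001, -0.0, -1.0]]
ft_force: [-1.1, 0.6, -3.1]
opening: 0.0369
```

```bash
python3 - <<'E'
from plan import *
p,d,s=snap('wrist','w8'); st()
p2,_,_=snap('side','s8')
cv2.imwrite('pics/w8z.png',cv2.resize(p[100:360,180:380],None,fx=2.2,fy=2.2,interpolation=cv2.INTER_CUBIC))
cv2.imwrite('pics/s8z.png',cv2.resize(p2[160:270,220:400],None,fx=4,fy=4,interpolation=cv2.INTER_CUBIC))
E
python3 rel.py w8
```

```text
t 9.4667 pos [0.4583 0.0055 0.161 ] yaw -5.41 tilt [-0.0007  0.0002] F [-0.5  0.1 -2.7] op 0.03661663028584563 q [-0.25  0.4   1.76 -0.    0.99  1.42]
knob [ 251  187   56   43 1953] [278.37992832 210.34050179] [0.04318588 0.00090578 0.04242492]
bbox mid [0.04408666 0.00094804 0.04242492]
249 242 311 gap [(np.int64(263), np.int64(288))] mid y [array([ 0.0213, -0.0002])]
257 234 319 gap [(np.int64(266), np.int64(287))] mid y [array([0.0175, 0.0002])]
265 220 333 gap [(np.int64(266), np.int64(287))] mid y [array([0.0137, 0.0002])]
273 230 331 gap [(np.int64(266), np.int64(287)), (np.int64(319), np.int64(331))] mid y [array([0.0098, 0.0002]), array([0.0098, 0.0212])]
281 234 319 gap [(np.int64(266), np.int64(287))] mid y [array([0.0058, 0.0002])]
289 234 319 gap [(np.int64(261), np.int64(292))] mid y [array([0.0018, 0.0002])]
297 235 319 gap [(np.int64(264), np.int64(288))] mid y [array([-0.0023, -0.    ])]
305 235 318 gap [] mid y []
313 235 318 gap [] mid y []
321 236 317 gap [] mid y []
329 243 310 gap [] mid y []
337 262 291 gap [] mid y []
```

View pics/w8z.png

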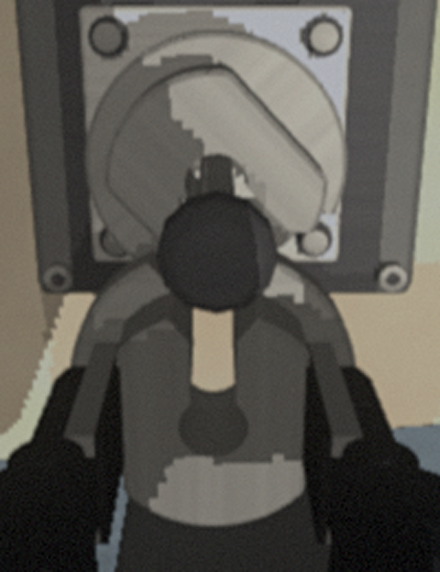

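View pics/s8z.png

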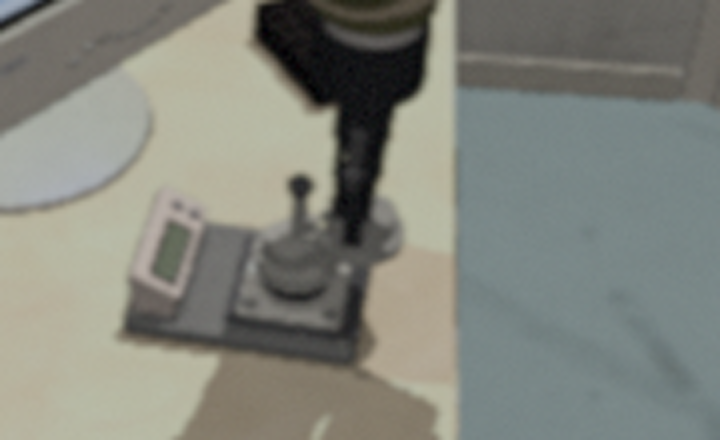

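jog_arm(targets=[[[0.25, 0.015, 0], [0, 0, 0], -1], [[0.25, 0.015, 0], [0, 0, 0], -1], [[0.2, 0, 0], [0, 0, 0], -1], [[0.2, 0, 0], [0, 0, 0], -1], [[0.1, 0, 0], [0, 0, 0], -1], [[0, 0, 0], [0, 0, 0], -1]])

```text
t: 10.02
position: [0.4788, 0.0028, 0.1611]
tool_rot: [[0.996, -0.094, 0.0], [-0.094, -0.996, -0.0], [0.0, 0.0, -1.0]]
ft_force: [1.0, 0.9, -4.0]
opening: 0.0365
```

```bash
python3 - <<'E'
from plan import *
p,d,s=snap('wrist','w9'); st()
cv2.imwrite('pics/w9z.png',cv2.resize(p[100:360,180:380],None,fx=2.2,fy=2.2,interpolation=cv2.INTER_CUBIC))
E
```

```text
t 10.0667 pos [0.4785 0.0029 0.161 ] yaw -5.41 tilt [-0.0002  0.    ] F [ 0.5 -0.4 -4.3] op 0.037021134695225486 q [-0.24  0.42  1.71 -0.    1.01  1.42]
```

View pics/w9z.png

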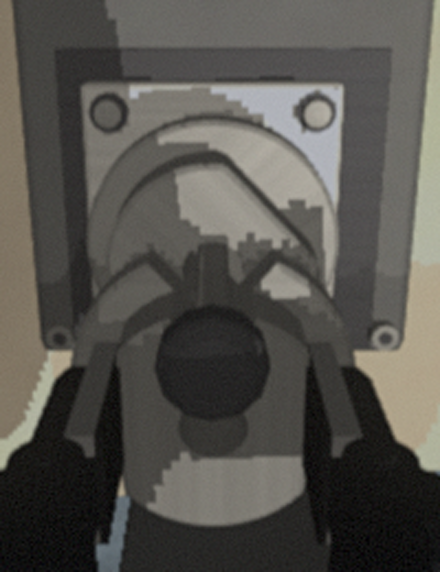

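jog_arm(targets=[[[0.1, 0, 0], [0, 0, 0], -1], [[0.1, 0, 0], [0, 0, 0], -1], [[0.1, 0, 0], [0, 0, 0], -1], [[0.1, 0, 0], [0, 0, 0], -1], [[0.1, 0, 0], [0, 0, 0], -1], [[0, 0, 0], [0, 0, 0], -1]])

```text
t: 10.57
position: [0.4887, 0.0019, 0.1611]
tool_rot: [[0.996, -0.094, 0.0], [-0.094, -0.996, -0.0], [0.0, 0.0, -1.0]]
ft_force: [-0.4, 0.3, -2.8]
opening: 0.0363
```

jog_arm(targets=[[[0.1, 0, 0], [0, 0, 0], -1], [[0.1, 0, 0], [0, 0, 0], -1], [[0.1, 0, 0], [0, 0, 0], -1], [[0, 0, 0], [0, 0, 0], -1]])

```text
t: 10.9
position: [0.4947, 0.0013, 0.1612]
tool_rot: [[0.996, -0.094, 0.0], [-0.094, -0.996, -0.0], [0.0, 0.0, -1.0]]
ft_force: [-0.6, 0.0, -2.9]
opening: 0.0363
```

```bash
python3 - <<'E'
from plan import *
p,d,s=snap('wrist','w10'); st()
cv2.imwrite('pics/w10z.png',cv2.resize(p[100:360,180:380],None,fx=2.2,fy=2.2,interpolation=cv2.INTER_CUBIC))
E
```

```text
t 10.95 pos [0.4944 0.0014 0.1611] yaw -5.42 tilt [ 0.0002 -0.    ] F [ 0.5 -0.8 -3.1] op 0.0365124953965066 q [-0.24  0.45  1.66 -0.    1.03  1.43]
```

View pics/w10z.png

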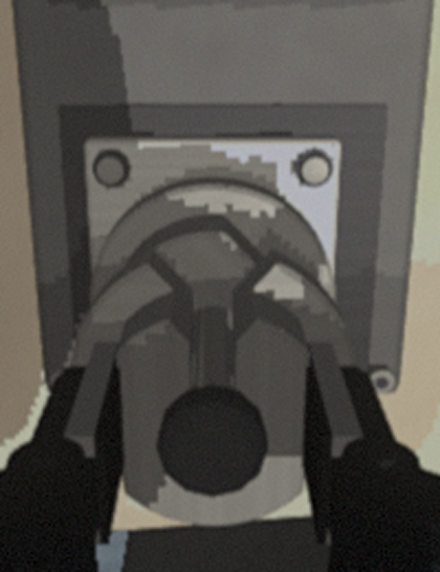

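```bash
python3 - <<'E'
from rel import *
for f,vs in [('w8',(192,312)),('w9',(306,420)),('w10',(386,496))]:
    p,d,tool,Q=rel(f,0); vm=100+(sum(vs)/2+.5)/2.2-.5
    a=tool((277,100+vs[0]/2.2),.0426);b=tool((277,100+vs[1]/2.2),.0426)
    print(f,tool((277,vm),.0426),(a+b)/2,a-b, 'top-depth',Q[int(vm),277])
E
```

```text
w8 [0.04160011 0.0004038  0.0426    ] [0.04119815 0.00040387 0.0426    ] [ 2.12724133e-02 -3.32608749e-06  0.00000000e+00] top-depth [0.04484459 0.00040051 0.03398451]
w9 [0.02088405 0.00040704 0.0426    ] [0.02045328 0.00040711 0.0426    ] [ 2.24598174e-02 -3.51174624e-06 -1.38777878e-17] top-depth [0.02514445 0.00040403 0.03535271]
w10 [0.00493001 0.00040954 0.0426    ] [0.00447527 0.00040961 0.0426    ] [ 2.34227890e-02 -3.66231345e-06  0.00000000e+00] top-depth [0.00942027 0.00040676 0.03618457]
```

jog_arm(targets=[[[0.1, 0, 0], [0, 0, 0], -1], [[0.1, 0, 0], [0, 0, 0], -1], [[0, 0, 0], [0, 0, 0], -1]])

```text
t: 11.2
position: [0.4986, 0.001, 0.1612]
tool_rot: [[0.996, -0.094, 0.0], [-0.094, -0.996, -0.0], [0.0, 0.0, -1.0]]
ft_force: [-0.0, -0.8, -3.2]
opening: 0.0368
```

jog_arm(targets=[[[0.05, 0, 0], [0, 0, 0], -1], [[0, 0, 0], [0, 0, 0], -1]])

```text
t: 11.37
position: [0.4994, 0.0009, 0.1611]
tool_rot: [[0.996, -0.094, 0.0], [-0.094, -0.996, -0.0], [0.0, 0.0, -1.0]]
ft_force: [-0.6, 0.3, -3.0]
opening: 0.0364
```

jog_arm(targets=[[[0, 0, 0], [0, 0, 0], -1]])

```text
t: 11.45
position: [0.4992, 0.001, 0.1611]
tool_rot: [[0.996, -0.094, 0.0], [-0.094, -0.996, -0.0], [0.0, 0.0, -1.0]]
ft_force: [-0.6, -0.2, -3.3]
opening: 0.0364
```

jog_arm(targets=[[[0.03, 0, 0], [0, 0, 0], -1], [[0, 0, 0], [0, 0, 0], -1]])

```text
t: 11.62
position: [0.4999, 0.0009, 0.1611]
tool_rot: [[0.996, -0.094, 0.0], [-0.094, -0.996, 0.0], [0.0, -0.0, -1.0]]
ft_force: [0.3, 0.5, -3.5]
opening: 0.0366
```

jog_arm(targets=[[[0, 0, 0], [0, 0, 0], -1]])

```text
t: 11.7
position: [0.4998, 0.0009, 0.1611]
tool_rot: [[0.996, -0.094, -0.0], [-0.094, -0.996, 0.0], [-0.0, -0.0, -1.0]]
ft_force: [0.1, 0.2, -3.0]
opening: 0.0363
```

Still free; continue in 0.6 mm steps until the hole's back wall is felt.

jog_arm(targets=[[[0.03, 0, 0], [0, 0, 0], -1], [[0, 0, 0], [0, 0, 0], -1], [[0, 0, 0], [0, 0, 0], -1]])

```text
t: 11.95
position: [0.5005, 0.0008, 0.1611]
tool_rot: [[0.996, -0.094, 0.0], [-0.094, -0.996, -0.0], [0.0, 0.0, -1.0]]
ft_force: [-0.1, 0.3, -2.1]
opening: 0.0363
```

```bash
python3 - <<'E'
from plan import *
p,d,s=snap('wrist','w11'); st()
cv2.imwrite('pics/w11z.png',cv2.resize(p[100:360,180:380],None,fx=2.2,fy=2.2,interpolation=cv2.INTER_CUBIC))
for i in range(3):
    viewer.snapshot('side'); print(np.round(bot.read_state()['ft_force'],1))
E
```

```text
t 12.0 pos [0.5004 0.0008 0.1611] yaw -5.42 tilt [0. 0.] F [-0.1  0.4 -3.3] op 0.03604929401021683 q [-0.24  0.46  1.65  0.    1.04  1.43]
[ 0.1 -0.2 -2.9]
[ 0.2 -0.3 -3.4]
[-0.2 -0.2 -3.1]
```

View pics/w11z.png

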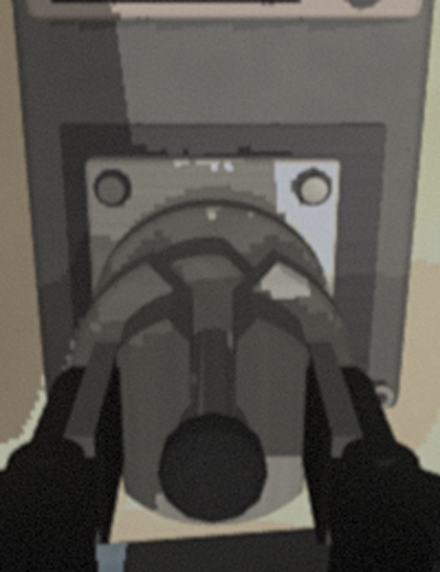

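jog_arm(targets=[[[0.03, 0, 0], [0, 0, 0], -1], [[0, 0, 0], [0, 0, 0], -1], [[0, 0, 0], [0, 0, 0], -1]])

```text
t: 12.4
position: [0.501, 0.0007, 0.1611]
tool_rot: [[0.996, -0.094, -0.0], [-0.094, -0.996, 0.0], [-0.0, -0.0, -1.0]]
ft_force: [-0.3, -0.1, -2.8]
opening: 0.0364
```

jog_arm(targets=[[[0.02, 0, 0], [0, 0, 0], -1], [[0, 0, 0], [0, 0, 0], -1], [[0, 0, 0], [0, 0, 0], -1]])

```text
t: 12.65
position: [0.5014, 0.0007, 0.1611]
tool_rot: [[0.996, -0.094, 0.0], [-0.094, -0.996, -0.0], [0.0, 0.0, -1.0]]
ft_force: [-0.4, 1.1, -3.3]
opening: 0.0365
```

jog_arm(targets=[[[0.02, 0, 0], [0, 0, 0], -1], [[0, 0, 0], [0, 0, 0], -1], [[0, 0, 0], [0, 0, 0], -1]])

```text
t: 12.9
position: [0.5017, 0.0007, 0.161]
tool_rot: [[0.996, -0.094, -0.0], [-0.094, -0.996, 0.0], [-0.0, -0.0, -1.0]]
ft_force: [-0.5, 0.5, -2.5]
opening: 0.0368
```

jog_arm(targets=[[[0, 0, 0], [0, 0, 0], -1]])

```text
t: 12.98
position: [0.5017, 0.0007, 0.1611]
tool_rot: [[0.996, -0.094, -0.0], [-0.094, -0.996, 0.0], [-0.0, -0.0, -1.0]]
ft_force: [-0.0, -0.2, -3.0]
opening: 0.0368
```

jog_arm(targets=[[[0.025, 0, 0], [0, 0, 0], -1], [[0, 0, 0], [0, 0, 0], -1], [[0, 0, 0], [0, 0, 0], -1]])

```text
t: 13.23
position: [0.5021, 0.0007, 0.161]
tool_rot: [[0.996, -0.094, -0.001], [-0.094, -0.996, 0.0], [-0.001, -0.0, -1.0]]
ft_force: [-2.2, 0.6, -2.3]
opening: 0.0362
```

jog_arm(targets=[[[0, 0, 0], [0, 0, 0], -1]])

```text
t: 13.32
position: [0.5021, 0.0007, 0.161]
tool_rot: [[0.996, -0.094, -0.001], [-0.094, -0.996, 0.0], [-0.001, -0.0, -1.0]]
ft_force: [-2.6, 0.0, -2.6]
opening: 0.0365
```

jog_arm(targets=[[[0.025, 0, 0], [0, 0, 0], -1], [[0, 0, 0], [0, 0, 0], -1], [[0, 0, 0], [0, 0, 0], -1]])

```text
t: 13.57
position: [0.5025, 0.0007, 0.161]
tool_rot: [[0.996, -0.094, -0.001], [-0.094, -0.996, 0.0], [-0.001, -0.0, -1.0]]
ft_force: [-3.9, -0.7, -2.5]
opening: 0.0369
```

jog_arm(targets=[[[0, 0, 0], [0, 0, 0], -1]])

```text
t: 13.65
position: [0.5025, 0.0007, 0.161]
tool_rot: [[0.996, -0.094, -0.001], [-0.094, -0.996, 0.0], [-0.001, -0.0, -1.0]]
ft_force: [-4.5, 0.4, -3.0]
opening: 0.0366
```

```bash
python3 - <<'E'
from plan import *
p,d,s=snap('wrist','w12'); st()
cv2.imwrite('pics/w12z.png',cv2.resize(p[180:380,210:350],None,fx=4,fy=4,interpolation=cv2.INTER_CUBIC)[:600])
E
```

```text
t 13.7 pos [0.5026 0.0007 0.161 ] yaw -5.42 tilt [-0.0008  0.0001] F [-5.1  1.4 -3.5] op 0.036529559390098804 q [-0.23  0.46  1.64 -0.    1.04  1.43]
```

View pics/w12z.png

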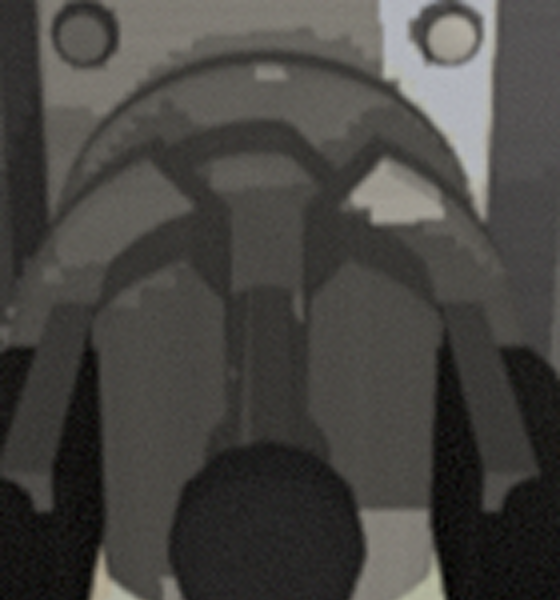

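jog_arm(targets=[[[-0.085, 0.01, 0], [0, 0, 0], -1], [[0, 0, 0], [0, 0, 0], -1], [[0, 0, 0], [0, 0, 0], -1]])

```text
t: 13.95
position: [0.5015, 0.0005, 0.1614]
tool_rot: [[0.996, -0.095, 0.002], [-0.095, -0.996, -0.0], [0.002, 0.0, -1.0]]
ft_force: [-0.6, -0.5, -3.0]
opening: 0.0368
```

jog_arm(targets=[[[0, 0, 0], [0, 0, -0.05], -1], [[0, 0, 0], [0, 0, -0.05], -1], [[0, 0, 0], [0, 0, -0.05], -1], [[0, 0, 0], [0, 0, -0.05], -1], [[0, 0, 0], [0, 0, 0], -1]])

```text
t: 14.37
position: [0.5014, 0.0006, 0.1612]
tool_rot: [[0.975, 0.22, 0.001], [0.22, -0.975, 0.0], [0.001, 0.0, -1.0]]
ft_force: [-0.4, 0.7, -3.4]
opening: 0.0368
```

```bash
python3 - <<'E'
from plan import *
p,d,s=snap('wrist','w13'); st()
for i in range(2):
    viewer.snapshot('side'); print(np.round(bot.read_state()['ft_force'],1))
E
```

```text
t 14.4167 pos [0.5013 0.0006 0.1612] yaw 12.5 tilt [0.0007 0.0001] F [ 0.2  1.  -3. ] op 0.036361694949152736 q [-0.24  0.46  1.64  0.    1.04  1.12]
[-1.7  1.2 -3. ]
[-0.8  1.  -3.6]
```

jog_arm(targets=[[[-0.03, -0.01, 0], [0, 0, 0], -1], [[0, 0, 0], [0, 0, -0.05], -1], [[0, 0, 0], [0, 0, -0.05], -1], [[0, 0, 0], [0, 0, -0.05], -1], [[0, 0, 0], [0, 0, -0.05], -1], [[0, 0, 0], [0, 0, 0], -1]])

```text
t: 15.02
position: [0.5005, 0.0006, 0.1612]
tool_rot: [[0.86, 0.51, 0.0], [0.51, -0.86, 0.0], [0.0, 0.0, -1.0]]
ft_force: [-0.9, 0.8, -3.1]
opening: 0.0368
```

```bash
python3 - <<'E'
from plan import *
p,d,s=snap('wrist','w14'); st()
for i in range(2):
    viewer.snapshot('side'); print(np.round(bot.read_state()['ft_force'],1))
E
```

```text
t 15.0667 pos [0.5005 0.0006 0.1611] yaw 30.45 tilt [ 0.0002 -0.    ] F [ 0.2  0.4 -3.5] op 0.036705412205046244 q [-0.24  0.46  1.65  0.    1.04  0.8 ]
[-1.4  1.2 -3.2]
[-0.5  0.7 -2.8]
```

View pics/w14.png

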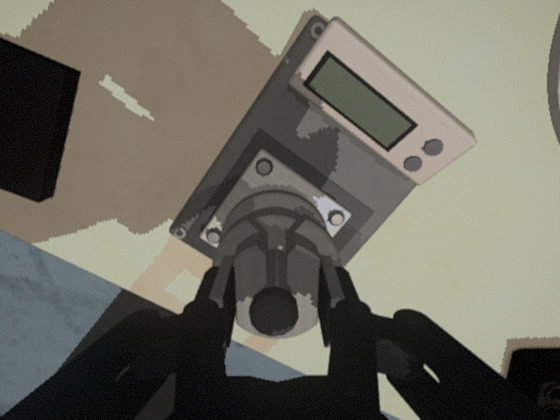

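jog_arm(targets=[[[0, 0, 0], [0, 0, -0.05], -1], [[0, 0, 0], [0, 0, -0.05], -1], [[0, 0, 0], [0, 0, -0.05], -1], [[0, 0, 0], [0, 0, -0.05], -1], [[0, 0, 0], [0, 0, 0], -1]])

```text
t: 15.58
position: [0.5004, 0.0009, 0.1611]
tool_rot: [[0.661, 0.75, -0.0], [0.75, -0.661, 0.001], [0.0, -0.001, -1.0]]
ft_force: [-1.7, 2.2, -3.8]
opening: 0.0368
```

jog_arm(targets=[[[0, 0, 0], [0, 0, 0], -1]])

```text
t: 15.67
position: [0.5003, 0.0008, 0.1611]
tool_rot: [[0.664, 0.747, -0.0], [0.747, -0.664, 0.0], [0.0, -0.001, -1.0]]
ft_force: [-1.7, 2.2, -3.0]
opening: 0.0364
```

jog_arm(targets=[[[0, 0, 0], [0, 0, 0], -1]])

```text
t: 15.75
position: [0.5004, 0.0008, 0.1611]
tool_rot: [[0.664, 0.748, -0.0], [0.748, -0.664, 0.0], [-0.0, -0.0, -1.0]]
ft_force: [-1.4, 2.7, -2.3]
opening: 0.0366
```

jog_arm(targets=[[[0.01, -0.04, 0], [0, 0, 0], -1], [[0, 0, 0], [0, 0, -0.05], -1], [[0, 0, 0], [0, 0, -0.05], -1], [[0, 0, 0], [0, 0, -0.05], -1], [[0, 0, 0], [0, 0, 0], -1]])

```text
t: 16.17
position: [0.4999, 0.0013, 0.1611]
tool_rot: [[0.467, 0.884, -0.0], [0.884, -0.467, -0.0], [-0.0, -0.0, -1.0]]
ft_force: [-1.6, 1.6, -3.1]
opening: 0.0365
```

jog_arm(targets=[[[0, 0, 0], [0, 0, 0], -1]])

```text
t: 16.25
position: [0.5, 0.0013, 0.1611]
tool_rot: [[0.471, 0.882, -0.0], [0.882, -0.471, -0.0], [-0.0, -0.0, -1.0]]
ft_force: [-1.8, 2.0, -2.3]
opening: 0.0366
```

jog_arm(targets=[[[0, 0, 0], [0, 0, 0], -1]])

```text
t: 16.33
position: [0.4999, 0.0013, 0.1611]
tool_rot: [[0.471, 0.882, -0.0], [0.882, -0.471, -0.0], [-0.0, -0.0, -1.0]]
ft_force: [-2.6, 1.8, -3.2]
opening: 0.0366
```

jog_arm(targets=[[[0.01, -0.04, 0], [0, 0, 0], -1], [[0, 0, 0], [0, 0, -0.05], -1], [[0, 0, 0], [0, 0, -0.05], -1], [[0, 0, 0], [0, 0, -0.05], -1], [[0, 0, 0], [0, 0, 0], -1]])

```text
t: 16.75
position: [0.4995, 0.0019, 0.1612]
tool_rot: [[0.248, 0.969, 0.0], [0.969, -0.248, -0.0], [0.0, 0.0, -1.0]]
ft_force: [-0.8, 1.5, -3.3]
opening: 0.0364
```

jog_arm(targets=[[[0, 0, 0], [0, 0, 0], -1]])

```text
t: 16.83
position: [0.4995, 0.0018, 0.1612]
tool_rot: [[0.252, 0.968, 0.0], [0.968, -0.252, -0.0], [-0.0, 0.0, -1.0]]
ft_force: [-1.0, 1.4, -3.1]
opening: 0.0365
```

jog_arm(targets=[[[0, 0, 0], [0, 0, 0], -1]])

```text
t: 16.92
position: [0.4995, 0.0018, 0.1612]
tool_rot: [[0.252, 0.968, 0.0], [0.968, -0.252, -0.0], [-0.0, 0.0, -1.0]]
ft_force: [-0.4, 2.1, -4.2]
opening: 0.0364
```

jog_arm(targets=[[[0.025, -0.02, 0], [0, 0, 0], -1], [[0, 0, 0], [0, 0, -0.05], -1], [[0, 0, 0], [0, 0, -0.05], -1], [[0, 0, 0], [0, 0, 0], -1], [[0, 0, 0], [0, 0, 0], -1]])

```text
t: 17.33
position: [0.4992, 0.0023, 0.1612]
tool_rot: [[0.098, 0.995, 0.0], [0.995, -0.098, -0.0], [-0.0, 0.0, -1.0]]
ft_force: [-0.0, -0.1, -2.9]
opening: 0.0364
```

```bash
python3 - <<'E'
from plan import *
p,d,s=snap('wrist','w15'); st()
p2,_,_=snap('side','s15'); print(np.round(bot.read_state()['ft_force'],1))
viewer.snapshot('side'); print(np.round(bot.read_state()['ft_force'],1))
cv2.imwrite('pics/s15z.png',cv2.resize(p2[150:260,220:360],None,fx=5,fy=5,interpolation=cv2.INTER_CUBIC))
cv2.imwrite('pics/w15z.png',cv2.resize(p[150:380,180:380],None,fx=2.6,fy=2.6,interpolation=cv2.INTER_CUBIC))
E
```

```text
t 17.3833 pos [0.4992 0.0024 0.1612] yaw 84.41 tilt [ 0.0002 -0.0002] F [-0.3 -0.4 -3.2] op 0.036635469451369675 q [-0.23  0.45  1.65 -0.    1.04 -0.14]
[-0.6  0.3 -2.5]
[ 0.1  0.5 -3.1]
```

View pics/w15z.png

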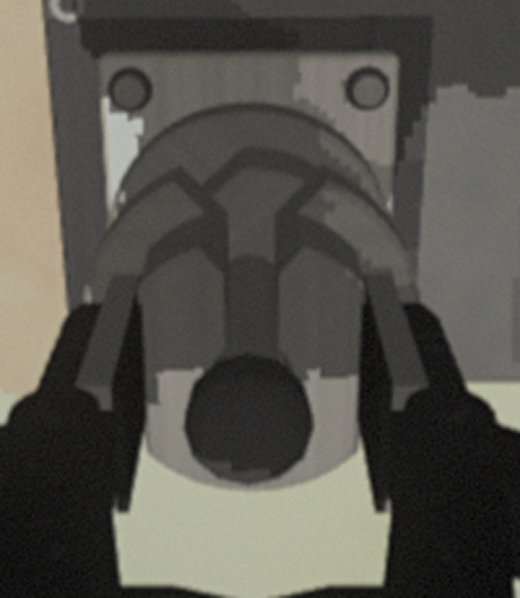

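View pics/s15z.png

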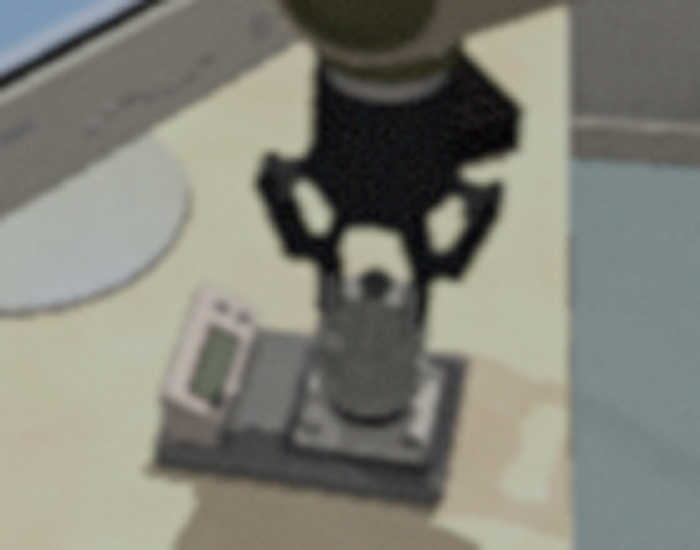

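jog_arm(targets=[[[0, 0, 0.08], [0, 0, 0], -1], [[0, 0, 0.08], [0, 0, 0], -1], [[0, 0, 0.08], [0, 0, 0], -1], [[0, 0, 0], [0, 0, 0], -1], [[0, 0, 0], [0, 0, 0], -1]])

```text
t: 17.9
position: [0.4992, 0.0024, 0.1563]
tool_rot: [[0.095, 0.996, -0.0], [0.996, -0.095, -0.0], [-0.0, -0.0, -1.0]]
ft_force: [-1.5, 0.8, -2.9]
opening: 0.0367
```

jog_arm(targets=[[[0, 0, 0.03], [0, 0, 0], -1], [[0, 0, 0], [0, 0, 0], -1], [[0, 0, 0], [0, 0, 0], -1]])

```text
t: 18.15
position: [0.4992, 0.0024, 0.1558]
tool_rot: [[0.095, 0.996, 0.0], [0.996, -0.095, -0.0], [-0.0, 0.0, -1.0]]
ft_force: [-0.8, 0.7, -2.0]
opening: 0.0366
```

jog_arm(targets=[[[0, 0, 0.025], [0, 0, 0], -1], [[0, 0, 0], [0, 0, 0], -1], [[0, 0, 0], [0, 0, 0], -1]])

```text
t: 18.4
position: [0.4992, 0.0024, 0.1553]
tool_rot: [[0.094, 0.996, 0.0], [0.996, -0.094, -0.0], [-0.0, 0.0, -1.0]]
ft_force: [0.7, 0.6, 0.5]
opening: 0.0363
```

jog_arm(targets=[[[0, 0, 0], [0, 0, 0], -1]])

```text
t: 18.48
position: [0.4992, 0.0024, 0.1553]
tool_rot: [[0.094, 0.996, 0.0], [0.996, -0.094, -0.0], [-0.0, 0.0, -1.0]]
ft_force: [-1.0, 0.9, 0.4]
opening: 0.0368
```

jog_arm(targets=[[[0, 0, 0], [0, 0, 0], -1], [[0, 0, 0], [0, 0, 0], -0.1], [[0, 0, 0], [0, 0, 0], 0], [[0, 0, 0], [0, 0, 0], 0.2], [[0, 0, 0], [0, 0, 0], 0.5], [[0, 0, 0], [0, 0, 0], 0.5], [[0, 0, 0], [0, 0, 0], 0.5]], squeeze=20)

```text
t: 19.07
position: [0.4992, 0.0024, 0.1552]
tool_rot: [[0.094, 0.996, 0.0], [0.996, -0.094, -0.0], [-0.0, 0.0, -1.0]]
ft_force: [-0.5, -0.3, -0.8]
opening: 0.064
```

```bash
python3 - <<'E'
from plan import *
p,d,s=snap('wrist','w16'); st()
p2,_,_=snap('side','s16')
cv2.imwrite('pics/s16z.png',cv2.resize(p2[150:260,220:360],None,fx=5,fy=5,interpolation=cv2.INTER_CUBIC))
cv2.imwrite('pics/w16z.png',cv2.resize(p[150:380,180:380],None,fx=2.6,fy=2.6,interpolation=cv2.INTER_CUBIC))
E
```

```text
t 19.1167 pos [0.4992 0.0024 0.1553] yaw 84.58 tilt [ 0.0001 -0.0001] F [-0.8  0.  -0.4] op 0.06391597228239639 q [-0.23  0.46  1.66 -0.    1.02 -0.14]
```

View pics/w16z.png

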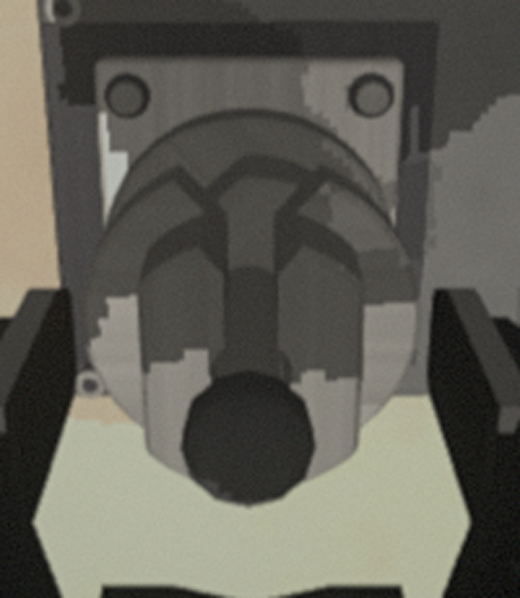

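jog_arm(targets=[[[0, 0, -0.3], [0, 0, 0], 0.5], [[0, 0, -0.7], [0, 0, 0], 0.5], [[0, 0, -0.9], [0, 0, 0], 0.5], [[0, 0, -0.9], [0, 0, 0], 0.5], [[0, 0, -0.9], [0, 0, 0], 0.5], [[0, 0, -0.8], [0, 0, 0], 0.5], [[-0.5, 0, 0], [0, 0, 0], 0.5], [[-0.5, 0, 0], [0, 0, 0], 0.5], [[0, 0, 0], [0, 0, 0], 0.5], [[0, 0, 0], [0, 0, 0], 0.5]])

```text
t: 20.0
position: [0.4969, -0.0182, 0.2442]
tool_rot: [[0.096, 0.995, -0.002], [0.995, -0.096, 0.001], [0.0, -0.002, -1.0]]
ft_force: [0.2, 0.8, 0.8]
opening: 0.0642
```

```bash
python3 - <<'E'
from plan import *
p,d,s=snap('wrist','w17'); st()
C=cam('wrist',s['position'],s['tool_rot'])
p2,_,_=snap('side','s17')
cv2.imwrite('pics/s17z.png',cv2.resize(p2[180:340,210:350],None,fx=3.7,fy=3.7,interpolation=cv2.INTER_CUBIC))
cv2.imwrite('pics/w17z.png',cv2.resize(p[80:330,150:410],None,fx=2.3,fy=2.3,interpolation=cv2.INTER_CUBIC))
K,R,o=C
u,v=np.meshgrid(np.arange(560),np.arange(420)); X=(o+(np.linalg.solve(K,np.stack([u.ravel(),v.ravel(),np.ones(u.size)])).T*d.ravel()[:,None])@R.T).reshape(420,560,3)
k=(np.hypot(X[...,0]-.5,X[...,1]-.001)<.036)&(X[...,2]>.06)
z=X[...,2][k]; h,e=np.histogram(z,bins=np.arange(.06,.13,.002)); print(dict(zip(e.round(3).tolist(),h.tolist())))
for lo,hi in [(.094,.103),(.078,.087)]:
    P=X[k&(X[...,2]>lo)&(X[...,2]<hi)]; A=np.c_[P[:,:2]-P[:,:2].mean(0),np.ones(len(P))]; c=np.linalg.lstsq(A,P[:,2],rcond=None)[0]; print(len(P),'slope',c)
E
```

```text
t 20.05 pos [ 0.4969 -0.0178  0.2443] yaw 84.52 tilt [-0.0018  0.0006] F [-0.2 -0.2  0.2] op 0.06407383170116099 q [-0.27  0.35  1.54  0.    1.26 -0.18]
{0.06: 17, 0.062: 13, 0.064: 20, 0.066: 12, 0.068: 14, 0.07: 22, 0.072: 191, 0.074: 180, 0.076: 32, 0.078: 35, 0.08: 58, 0.082: 1129, 0.084: 735, 0.086: 28, 0.088: 30, 0.09: 26, 0.092: 25, 0.094: 25, 0.096: 35, 0.098: 1440, 0.1: 838, 0.102: 1, 0.104: 0, 0.106: 0, 0.108: 0, 0.11: 0, 0.112: 0, 0.114: 7, 0.116: 23, 0.118: 36, 0.12: 138, 0.122: 325, 0.124: 266, 0.126: 2}
2339 slope [ 0.00063001 -0.00692811  0.09968333]
1972 slope [-0.00071835 -0.00436252  0.08365633]
```

View pics/w17z.png

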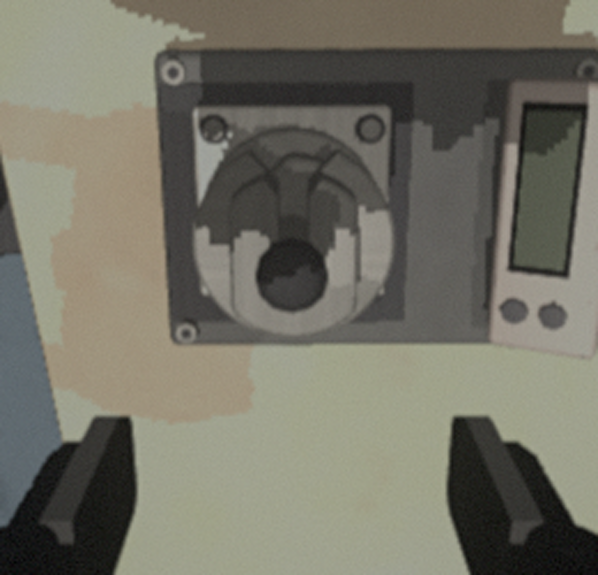

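View pics/s17z.png

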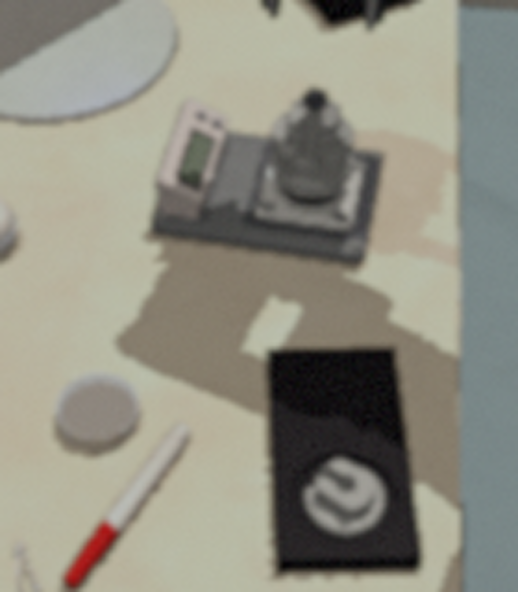

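```bash
python3 -c "
from cell import bot
print(bot.hand_in(), bot.read_state()['t'])"
```

```text
the job is handed in; nothing more can be done
the job is handed in; nothing more can be done
```

The large mass is on the stem, on top of the mass already there, and I handed the job in at about 20 s of the 66 s limit. I slid it on from the front along the flats, then turned it about 90° anticlockwise. Its slot now faces the stand's left; the lower mass's slot faces front-right (about +0.6 rad).

**Last checks**
- **Seating:** wrist-camera depth shows the mass flat, tilted less than 0.5°, with its top at about 99.7 mm. I expected 98.8 to 100 mm, depending on how far the bellows sags. The slot faces left with the stem in the centre hole.
- **Release:** the gripper is open and clear above the stand, with wrist force near zero.
- **Other things:** the final side picture shows the small mass, tray, petri dish and marker where they were. The tube block is not in that crop; I never went near it.
- **Forces:** the highest sideways reading on the stem side was about 5 N, when I felt for the back of the hole. It was about 3 N during the turn, and about 0.5 N net at touchdown, all under the 12 N limit.

**Disagreements**
- The camera put the stem axis 1–2 mm nearer the robot than the contact did, within the stated calibration error. I went by contact.
- During the turn the tool had to be shifted by about 2 mm in total to take off side load. The mass was probably held slightly off-centre.

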